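# Fetch the empty sample cup from behind the tins

## Task

Clear both sample tins off the fridge tray onto the wooden board, fetch the open steel cup from behind them and stand it in the middle of the red scale pan, then close it with the orange-footed cup, mouth down, rim squarely on rim. Only after that put the tins back on the tray, each in the middle of the round mat of its own lid colour (they may have been standing on each other's mats). Keep tins and cups upright as they are, and leave the brown bottle where it is.

Things in the scene. Friction and masses are not known exactly. Their poses are not given: they have to be found in the camera images.
- tin_blue: Round steel sample tin with a blue lid, upright: steel body 56-58 mm across, lid 60 mm across from 38 to 50 mm above the underside (a 1 mm raised disc on top). About 0.22 kg. Origin: centre of the underside, z up. At the start it stands in the front row of the tray on one of the two coloured mats, not always its own, close before the cup.
- tin_green: The same tin with a green lid; it stands on the other mat of the tray's front row. Origin: centre of the underside, z up.
- cup: Open double-walled round cup, plain steel, mouth up: 56 mm across, straight-sided, 55 mm high, wall 7 mm, floor 6 mm. About 0.12 kg. Origin: centre of the underside, z up. At the start it stands on the tray floor behind the tins, between their lids (gap about 8 mm to each tin) and the back rail (gap about 11 mm), so fingers do not fit round it until the tins are gone; then it can be gripped across the tray (along the tray's y).
- cover: A second cup of the same shape and size (56 mm across, 55 mm high, wall 7 mm), standing mouth down; its upturned closed foot and a band below it are orange. About 0.12 kg. Origin: centre of the rim, which is its underside; z up (through the foot). At the start it stands alone on the worktop in front of the tray.
- mat_blue: Round blue mat, 72 mm across, 2 mm thick, fixed on the tray floor in the front row, with a flat blue tab 40 mm wide that runs forward (its -x) to 70 mm from the centre and shows in front of the tin that stands on it. Origin: centre of the round part, at its underside, z up.
- mat_green: Round green mat, otherwise as the blue one. The two mats are at tray x = -36 mm, y = +56 and -56 mm, either way round.
- tray: White fixed fridge tray, open to the front (its -x). Origin: on the worktop level under the cup's starting place (the cup starts within 2 mm of it); x to the back rail, z up. Floor 8 mm thick, from x = -110 to 50 mm and y = -110 to 110 mm. Back rail of 6 mm wire at x = 42 mm, its top 47 mm above the worktop; side wires at y = -106 and 106 mm, their tops 19 mm above the worktop.
- board: Fixed light wooden board for setting things aside, 140 mm (its x) by 240 mm (its y), 12 mm thick. Origin: centre of its underside, z up. To the left or the right of the tray.
- scale: Fixed kitchen scale: black base 150 x 150 mm, 22 mm high, with a round red pan 130 mm across, flat, its top 33 mm above the worktop; the pan does not give. Origin: centre of its underside, z up. On the other side of the tray from the board.
- bottle: Brown closed bottle with a white cap, 56 mm across, 120 mm high, a bystander standing behind the board or the scale. Origin: centre of the underside, z up.
Mind the look-alikes: they are no part of the job. What is shaped like the cup but pink is not meant.

How it is judged:
By the outcome, as a careful person would: the job done as asked, in the order asked, and still so for the second after the job is handed in, with the robot touching nothing.
It also fails if it takes over 128 s, if anything falls off the work surface, if the arm or the gripper's body presses on something with over 40 N, if the wrist force passes 120 N, or if a joint passes its speed limit or range.

## Robot

A 7-joint arm with a two-finger parallel gripper is mounted at the origin on the work surface. World frame = base frame: x ahead of the robot, y to its left, z up, the work surface at z = 0. Lengths are in m, angles in degrees, forces in N, time in s.
With the tool pointing down it reaches from about 0.425 to 0.875 m from the base axis. Payload 4.7 kg.
Tool frame: the origin (TCP) lies midway between the tips of the shut fingers; the grasp point (between the pads) lies env.grip_point_offset behind it (env.grip_point_offset is the distance from the TCP to the grasp point, in m); x points along the fingers, y is the direction in which the jaws open and shut, and the axes are right-handed (so a half turn about x gives the same grasp; the last joint's range is limited). The gripper opens to 87 mm and grips with 3 to 60 N. Pads are 19 mm wide; open, the fingers measure 117 mm over their backs; the gripper's body (75 mm by 190 mm) begins 51 mm behind the grasp point.
Start: joints at [75.063, 18.392, -4.016, 83.108, 1.295, 78.541, -3.26], TCP at [0.176, -0.626, 0.223] pointing down, gripper open.
Joint ranges: [-163.93, 163.93], [-17.29, 119.83], [-79.2, 71.16], [3.27, 140.29], [-89.18, 269.18], [5.43, 117.66], [-154.24, 154.24]. Speed limits (degrees/s): [147.25, 147.25, 180, 180, 180, 180, 180].

## Interface

Orientations are given as [roll, pitch, yaw] about the fixed x, y, z axes, in that order (R = Rz(yaw) Ry(pitch) Rx(roll)).
In Python, from cell import readout, read_camera, camera_params, sign_off, spot_in, pinpoint, env gives the robot as it stands.
- The arm moves only by the shell command python3 -m pendant 'ROWS' [OPENING] [FORCE]. ROWS is a JSON object of lists of equal length, an entry for each row: "xyz": the shift along the world's x, y, z in m, a list of three; "turn": the turn about the world's z in rad. A call has 1 to 10 rows; each row shifts and turns the pose as measured when the row begins; what a row does not reach is not made up. A row lasts 1/8 s, in which the tool goes at most 62.5 mm and 10.7 degrees, less where a joint would pass 70% of its speed; a pose out of reach is approached as far as the arm can. A call is refused whole if a number of a shift passes 0.0625 or a number of a turn 0.188, either way. A call with a gripper value outside its range is refused whole. OPENING is the opening, from 0 (shut) to 1 (fully open), set as the call begins (- or left out, the last holds). The fingers move at their own pace and stop on an object; FORCE is the grip in N (left out, the last holds). Time passes only in rows, so rows that do not move let the fingers close. It gives the time, the measured TCP pose, the force and the opening at its end, in the units of the state.
- readout.get_obs(): the state, without advancing time (a new reading comes with each control period).
- read_camera(name): name is "scene" or "top" or "wrist"; returns the picture (420x560x3 uint8, red, green, blue); there is no depth.
- camera_params(name): a dict with "fx", "fy", "cx", "cy" (pixels), "rvec" (rotation vector, rad) and "tvec" (3), from world to camera coordinates, as OpenCV has them; the wrist camera has in their place "hand_eye" (4x4, takes a point from camera to tool coordinates, whose origin is the TCP and whose axes are the tool frame's). Camera axes: x right, y down, z forward; pixel columns grow to the right and rows downward; lengths in m; the calibration is good to about 2 mm. A picture is of the moment at which its call begins: read the wrist's pose just before it. camera_params takes no time and is no camera call.
- sign_off(): hands the job in, once; it reports no verdict.
Trained networks look in the newest picture that a camera, given by its name, has taken for a name from the list of things; names that differ only in an ending like _2 or _b are one class to them, and where a whole thing is asked for, a point or a joint stands for the part that bears it (a point fixed in the world has none). Each returns a list of dicts, best first, with "score" (0 to 1); they miss things now and then, are a little off and sometimes report something else, mostly with a low value. They report only what shows in the picture. A call takes as long as a camera call. They do not tell look-alikes from the thing itself.
- spot_in(camera, name): "at" ([x, y, z] in m, in the coordinates of the camera as it stood for that picture, good to about 4 mm: the middle of the surface that is visible of it).
- pinpoint(camera, name): "at" ([x, y, z] in m, in the coordinates of the camera as it stood for that picture, good to about 4 mm: a listed point, or the origin of a listed thing).
The state is a dict: "time_s": time; "qpos": joint angles; "joint_velocities": joint speeds; "effort": joint torques, N m; "tool_pos": TCP position; "tool_rot": TCP orientation; "force": force on the tool from outside, world axes, zero at the start; "wrist_torque": the same for the moment, N m; "grip_width": finger opening in m.
Only numpy, scipy, OpenCV 4.12 (cv2) and the standard library are available. Lean on these libraries where they do the work, as an engineer would, in place of code of your own. Each camera call takes 0.05 s, during which the arm holds its last target.

## Working session

There is one attempt and no reset: what is moved stays moved. The work goes in short steps, Python scripts to look and compute and a shell command to move; the robot and the scene stay as the last step left them, time stands still between calls to the robot, and variables do not carry over. Pictures are saved under pics/ and viewed, and the job is handed in when it is done.

```bash
ls -la; mkdir -p pics
cat > h.py <<'E'
import numpy as np, cv2
from scipy.spatial.transform import Rotation as R
from cell import readout, read_camera, camera_params, sign_off, spot_in, pinpoint, env
def pose():
    o=readout.get_obs(); T=np.eye(4); T[:3,:3]=R.from_euler('xyz',o['tool_rot'],degrees=True).as_matrix(); T[:3,3]=o['tool_pos']; return T
def c2w(name,T=None):
    p=camera_params(name)
    if name=='wrist': return (pose() if T is None else T)@np.array(p['hand_eye'])
    M=np.eye(4); M[:3,:3]=cv2.Rodrigues(np.array(p['rvec'],float))[0]; M[:3,3]=p['tvec']; return np.linalg.inv(M)
def snap(name,f):
    T=c2w(name); im=read_camera(name); cv2.imwrite('pics/'+f+'.png',im[:,:,::-1]); return T,im
def find(name,T,obj,fn=pinpoint):
    return [(round(d['score'],2),np.round(T[:3,:3]@np.array(d['at'])+T[:3,3],4).tolist()) for d in fn(name,obj)]
def ray(name,T,u,v,z):
    p=camera_params(name); d=T[:3,:3]@np.array([(u-p['cx'])/p['fx'],(v-p['cy'])/p['fy'],1]); o=T[:3,3]
    return o+d*(z-o[2])/d[2]
def proj(name,T,X):
    p=camera_params(name); c=np.linalg.inv(T)@np.append(X,1); return p['fx']*c[0]/c[2]+p['cx'],p['fy']*c[1]/c[2]+p['cy']
E
python3 - <<'E'
from h import *
print(readout.get_obs(), env.grip_point_offset)
for c in ['top','scene']:
    T,im=snap(c,c+'0')
    for n in ['tin_blue','tin_green','cup','cover','mat_blue','mat_green','tray','board','scale','bottle']: print(c,n,find(c,T,n))
E
```

```text
total 12
drwxr-xr-x  3 agent agent 4096 Dec  6 16:29 .
drwxr-xr-x 23 root  root  4096 Dec  6 16:29 ..
drwxr-xr-x  2 agent agent 4096 Dec  6 16:29 pics
{'time_s': 0.0, 'qpos': array([75.06239055, 18.43937206, -4.0155024 , 83.17635624,  1.29570159,
       78.54006903, -3.25958943]), 'joint_velocities': array([-0.02640075, -0.0171305 ,  0.03682004, -0.0300675 ,  0.01613247,
        0.12187072,  0.05041327]), 'effort': array([ 3.65706876e-05, -4.91291964e+01, -4.04178165e-01, -3.12527025e+01,
       -6.39840262e-02,  4.38999385e-02,  1.56584319e-04]), 'tool_pos': array([ 0.1761806 , -0.62508425,  0.22144523]), 'tool_rot': array([-86.63975762,  89.88929603, 109.10815673]), 'force': array([-0.15882196, -0.14413736, -0.40349832]), 'wrist_torque': array([-0.01986337,  0.01589855,  0.002529  ]), 'grip_width': 0.08662544800651924} 0.0187
top tin_blue [(0.75, [0.638, 0.0208, 0.009]), (0.71, [0.4711, 0.3153, 0.0047]), (0.52, [0.4434, 0.0268, 0.0009])]
top tin_green [(0.92, [0.6244, -0.0914, 0.0117])]
top cup [(0.88, [0.7483, -0.2136, -0.0042]), (0.66, [0.798, -0.0677, -0.0011]), (0.62, [0.6643, 
[... 308 characters left out ...]
4783, -0.3294, -0.0008])]
top bottle [(0.82, [0.7067, -0.3317, -0.0009])]
scene tin_blue [(0.58, [0.6389, 0.0204, 0.0095])]
scene tin_green [(0.64, [0.6153, -0.0889, 0.0137])]
scene cup [(0.93, [0.6671, -0.0403, 0.0057]), (0.92, [0.7984, -0.0622, 0.0083]), (0.65, [0.7452, -0.2128, -0.0008])]
scene cover [(0.88, [0.443, 0.0246, -0.0007])]
scene mat_blue [(0.55, [0.6243, -0.0881, 0.0118])]
scene mat_green [(0.73, [0.6362, 0.0212, 0.0085])]
scene tray [(0.66, [0.6179, -0.0897, 0.0124]), (0.6, [0.6656, -0.0382, -0.0005])]
scene board [(0.93, [0.4685, 0.314, 0.001])]
scene scale [(0.62, [0.4736, -0.3282, -0.0001]), (0.43, [0.6383, 0.0224, 0.0122])]
scene bottle [(0.75, [0.7061, -0.3321, 0.0014])]
```

View pics/top0.png

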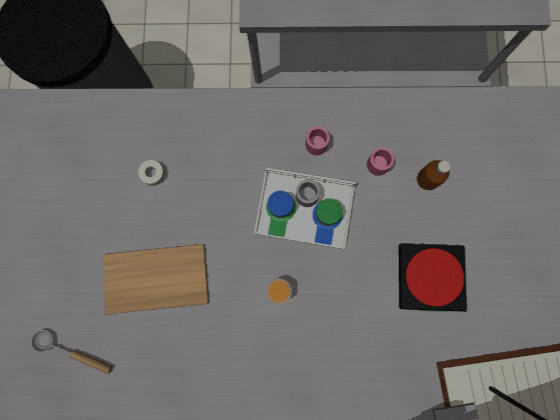

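View pics/scene0.png

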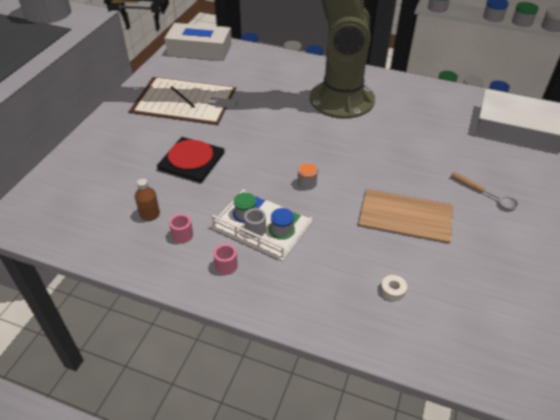

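The top view shows the blue tin (280,204) on the green mat, with the green tab at (277,226). The green tin (329,211) is on the blue mat, with its tab at (324,236). So the tins have to swap mats. The grey cup is at (308,192), the orange cover at (279,290), the board on the left and the scale on the right. The pink cups are look-alikes.

```bash
cat >> h.py <<'E'
def stat(tx=None,ty=None,tz=None,yaw=None):
    "print tool state; deltas to grasp target (tx,ty,tz = grasp point) and jaw yaw (deg, mod 180)"
    o=readout.get_obs(); T=pose(); g=T[:3,3]-T[:3,0]*env.grip_point_offset; y=np.degrees(np.arctan2(T[1,1],T[0,1]))
    print('t',round(o['time_s'],2),'tcp',np.round(T[:3,3],4),'grasp',np.round(g,4),'jawyaw',round(y,2),'x-axis',np.round(T[:3,0],3),'F',np.round(o['force'],1),'w',round(o['grip_width'],4),'q7',round(o['qpos'][6],1),'q1',round(o['qpos'][0],1))
    if tx is not None: print(' delta',np.round(np.array([tx,ty,tz])-g,4))
    if yaw is not None: d=(yaw-y+90)%180-90; print(' turn rad',round(np.radians(d),4))
E
python3 - <<'E'
from h import *
np.set_printoptions(suppress=True)
stat(0.63,-0.035,0.25,-8.2); stat(0.63,-0.035,0.25,81.8)
print(camera_params('wrist')); 
T=c2w('top'); 
# board corners etc from top image
for (u,v),z in [((105,253),.012),((205,245),.012),((208,304),.012),((107,313),.012)]: print(ray('top',T,u,v,z))
im=cv2.imread('pics/top0.png'); 
def cen(m):
    n,l,s,c=cv2.connectedComponentsWithStats(m.astype(np.uint8)); i=1+np.argmax(s[1:,4]); return c[i],s[i]
b,g,r=[im[:,:,i].astype(int) for i in range(3)]
c,s=cen((r>120)&(g<40)&(b<40)); print('pan',c,s,ray('top',T,*c,0.033))
c,s=cen((r>150)&(g>60)&(g<150)&(b<60)&(np.arange(420)[:,None]>270)&(np.arange(560)[None]>250)&(np.arange(560)[None]<300)); print('cover',c,s,ray('top',T,*c,0.05))
E
```

```text
t 1.1 tcp [ 0.1764 -0.6257  0.2226] grasp [ 0.1764 -0.6256  0.2413] jawyaw -74.25 x-axis [-0. -0. -1.] F [ 1.3  0.3 -0.3] w 0.0873 q7 -3.3 q1 75.1
 delta [0.4536 0.5906 0.0087]
 turn rad 1.1528
t 1.1 tcp [ 0.1764 -0.6257  0.2226] grasp [ 0.1764 -0.6256  0.2413] jawyaw -74.25 x-axis [-0. -0. -1.] F [ 1.3  0.3 -0.3] w 0.0873 q7 -3.3 q1 75.1
 delta [0.4536 0.5906 0.0087]
 turn rad -0.418
{'fx': 330.38091775712263, 'fy': 330.38091775712263, 'cx': 279.40581471386565, 'cy': 210.30474581477708, 'hand_eye': array([[ 0.00004368, -0.26348364,  0.96466386, -0.16131619],
       [ 0.99999996, -0.00027285, -0.0001198 ,  0.00047401],
       [ 0.00029478,  0.96466383,  0.26348361, -0.07321942],
       [ 0.        ,  0.        ,  0.        ,  1.        ]])}
[0.52979458 0.43608303 0.012     ]
[0.54918405 0.19952252 0.012     ]
[0.41283375 0.18819265 0.012     ]
[0.39139022 0.42166706 0.012     ]
pan [434.47526712 276.87059755] [ 407  249   56   57 2527] [ 0.47593409 -0.32745846  0.033     ]
cover [278.42598187 290.88519637] [269 281  20  21 331] [0.44335064 0.02494936 0.05      ]
```

```bash
python3 -m pendant '{"xyz":[[0.035,0.045,0.005],[0.035,0.045,0.005],[0.035,0.045,0.005],[0.035,0.045,0.005],[0.035,0.045,0.005],[0.035,0.045,0.005],[0.035,0.045,0.005],[0.035,0.045,0.005],[0.035,0.045,0.005],[0.035,0.045,0.005]],"turn":[0.09,0.09,0.09,0.09,0.09,0.09,0.09,0.09,0.09,0.09]}' 1 25
python3 -c "
from h import *
stat(0.63,-0.035,0.27,-8.2)"
```

```text
time_s: 2.35
tool_pos: [0.5302, -0.165, 0.275]
tool_rot: [55.5, 89.5, -56.2]
force: [0.7, -0.8, 0.3]
grip_width: 0.0871
t 2.35 tcp [ 0.5302 -0.165   0.275 ] grasp [ 0.5301 -0.1648  0.2937] jawyaw -21.7 x-axis [ 0.004 -0.007 -1.   ] F [ 0.7 -0.8  0.3] w 0.0871 q7 -10.5 q1 44.0
 delta [ 0.0999  0.1298 -0.0237]
 turn rad 0.2356
```

```bash
python3 -m pendant '{"xyz":[[0.034,0.045,-0.005],[0.034,0.045,-0.005],[0.03,0.04,0],[0,0,0]],"turn":[0.08,0.08,0.07,0]}'
python3 - <<'E'
from h import *
stat(0.63,-0.035,0.27,-8.2)
T,im=snap('wrist','w1')
for n in ['tin_blue','tin_green','cup','mat_blue','mat_green','tray']: print(n,find('wrist',T,n))
E
```

```text
time_s: 2.85
tool_pos: [0.6327, -0.0249, 0.2659]
tool_rot: [82.5, 89.4, -15.2]
force: [-0.6, -0.3, 0.5]
grip_width: 0.087
t 2.85 tcp [ 0.6327 -0.0249  0.2659] grasp [ 0.6325 -0.0248  0.2846] jawyaw -7.65 x-axis [ 0.01  -0.003 -1.   ] F [-0.6 -0.3  0.5] w 0.087 q7 -16.3 q1 30.2
 delta [-0.0025 -0.0102 -0.0146]
 turn rad -0.0095
tin_blue [(0.75, [0.6442, 0.0207, 0.0128])]
tin_green [(0.77, [0.6226, -0.0859, 0.0105])]
cup [(0.92, [0.6668, -0.0396, 0.0093]), (0.75, [0.7462, -0.2127, -0.0022]), (0.66, [0.7999, -0.0669, -0.0006])]
mat_blue []
mat_green []
tray []
```

View pics/w1.png

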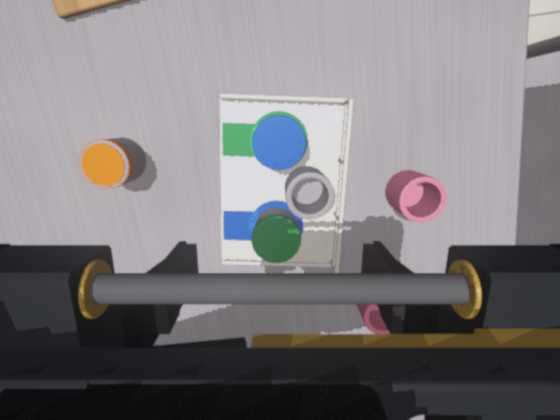

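The wrist view shows the blue lid at (279,142), the green lid at (276,238) and the cup at (310,195). The green tab is at (238,140) and the blue tab at (238,226). Next I'll compute lid centres.

Run:
```python
from h import *
T=c2w('wrist'); im=cv2.imread('pics/w1.png'); hsv=cv2.cvtColor(im,cv2.COLOR_BGR2HSV)
def blob(lo,hi,box):
    m=cv2.inRange(hsv,lo,hi); x0,y0,x1,y1=box; k=np.zeros_like(m); k[y0:y1,x0:x1]=m[y0:y1,x0:x1]
    n,l,s,c=cv2.connectedComponentsWithStats(k); i=1+np.argmax(s[1:,4]); 
    cs,_=cv2.findContours((l==i).astype(np.uint8),0,1); (e,ax,a)=cv2.fitEllipse(cv2.convexHull(max(cs,key=len))); return c[i],s[i],e,ax
for nm,lo,hi,box,z in [('blue lid',(100,120,60),(125,255,255),(250,105,320,175),.061),('green lid',(45,90,30),(80,255,200),(245,205,310,268),.061),('cover',(5,150,150),(20,255,255),(70,130,140,200),.055)]:
    c,s,e,ax=blob(lo,hi,box); print(nm,c.round(1),s,np.round(e,1),np.round(ax,1),ray('wrist',T,*e,z).round(4))
for uv in [(221,97),(221,263),(223,124),(223,157),(223,211),(223,242)]: print(uv,ray('wrist',T,*uv,.009).round(4))
for uv in [(310,190)]: print('cup rim',ray('wrist',T,*uv,.063).round(4))
```

```text
blue lid [278.6 141.8] [ 252  115   54   54 2274] [278.6 141.8] [53.4 53.8] [0.6407 0.0147 0.061 ]
green lid [276.  238.4] [ 252  215   48   47 1732] [276.  238.3] [46.3 47.7] [ 0.6215 -0.0953  0.061 ]
cover [102.7 164.2] [  82  144   42   41 1343] [102.7 164.3] [38.3 44.2] [0.442  0.0184 0.055 ]
(221, 97) [0.5799 0.0733 0.009 ]
(221, 263) [ 0.5386 -0.139   0.009 ]
(223, 124) [0.5763 0.0422 0.009 ]
(223, 157) [0.5687 0.0028 0.009 ]
(223, 211) [ 0.5554 -0.0665  0.009 ]
(223, 242) [ 0.5471 -0.1092  0.009 ]
cup rim [ 0.668  -0.0431  0.063 ]
```

Run:
```python
from h import *
for c,f in [('top','top0')]:
    T=c2w(c); im=cv2.imread(f'pics/{f}.png'); hsv=cv2.cvtColor(im,cv2.COLOR_BGR2HSV)
    print(camera_params(c)['fx'],T[:3,3])
    def blob(lo,hi,box):
        m=cv2.inRange(hsv,lo,hi); x0,y0,x1,y1=box; k=np.zeros_like(m); k[y0:y1,x0:x1]=m[y0:y1,x0:x1]
        n,l,s,cc=cv2.connectedComponentsWithStats(k); i=1+np.argmax(s[1:,4]); 
        cs,_=cv2.findContours((l==i).astype(np.uint8),0,1); (e,ax,a)=cv2.fitEllipse(cv2.convexHull(max(cs,key=len))); return cc[i],s[i],e,ax
    for nm,lo,hi,box,z in [('blue lid',(100,120,60),(125,255,255),(260,185,300,220),.061),('green lid',(45,90,30),(80,255,200),(310,192,350,228),.061)]:
        cc,s,e,ax=blob(lo,hi,box); print(nm,cc.round(1),s,np.round(e,1),np.round(ax,1),ray(c,T,*cc,z).round(4))
cv2.imwrite('pics/top0z.png',cv2.resize(im[160:310,245:365],None,fx=5,fy=4,interpolation=2))
cv2.imwrite('pics/top0z.png',cv2.resize(im[160:260,245:365],None,fx=6,fy=6,interpolation=2))
```

```text
454.4547660167145 [0.44531756 0.00177955 1.0781816 ]
blue lid [280.1 203.2] [268 191  26  26 520] [280.1 203.2] [25.3 25.8] [0.6402 0.0216 0.061 ]
green lid [329.  211.2] [317 199  25  26 526] [329.  211.2] [25.6 25.8] [ 0.6217 -0.0892  0.061 ]
```

View pics/top0z.png

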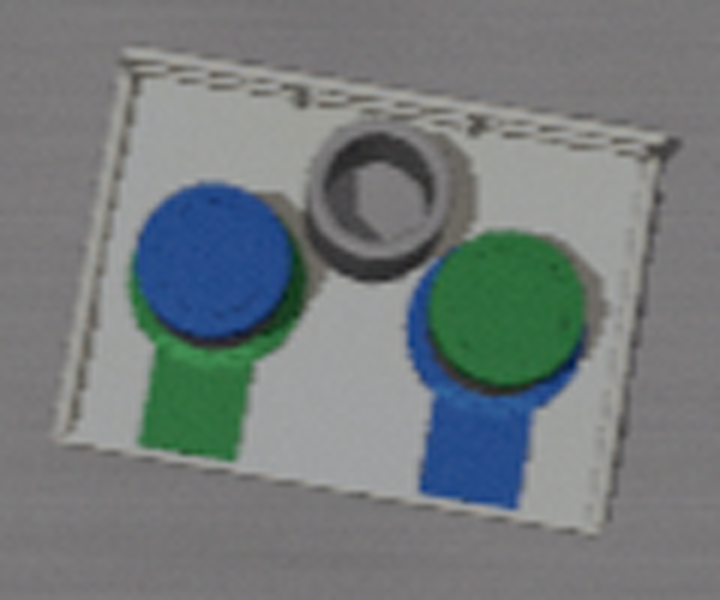

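```bash
python3 -m pendant '{"xyz":[[0.004,0.023,-0.04],[0.003,0.022,-0.04],[0,0,-0.04],[0,0,-0.04],[0,0,0],[0,0,0]],"turn":[-0.03,0,0,0,0,0]}' 1 25
python3 - <<'E'
from h import *
stat(0.640,0.0213,0.055,-9.6)
T,im=snap('wrist','w2')
print(find('wrist',T,'tin_blue'))
E
```

```text
time_s: 3.95
tool_pos: [0.6391, 0.0062, 0.1072]
tool_rot: [65.1, 88.8, -35.7]
force: [0.8, -0.3, 0.2]
grip_width: 0.087
t 3.95 tcp [0.6391 0.0062 0.1072] grasp [0.6388 0.0064 0.1259] jawyaw -10.74 x-axis [ 0.017 -0.012 -1.   ] F [ 0.8 -0.3  0.2] w 0.087 q7 -26.1 q1 26.0
 delta [ 0.0012  0.0149 -0.0709]
 turn rad 0.0198
[(0.76, [0.6448, 0.0238, 0.0103])]
```

View pics/w2.png

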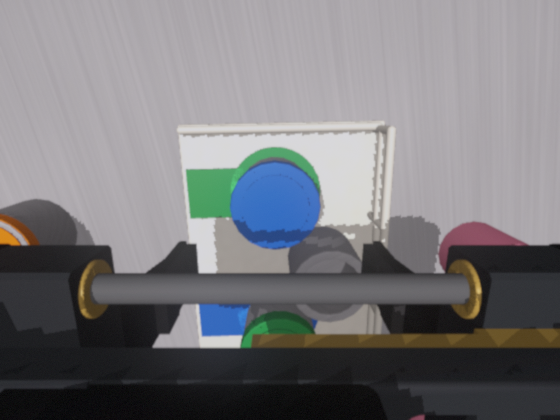

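```bash
python3 -m pendant '{"xyz":[[0.001,0.014,0]],"turn":[0.02]}' 
python3 -c "
from h import *
stat(0.640,0.0213,0.055,-9.6)"
python3 -m pendant '{"xyz":[[0,0,0]],"turn":[0]}' 
python3 -c "
from h import *
stat(0.640,0.0213,0.055,-9.6)"
```

```text
time_s: 4.18
tool_pos: [0.6412, 0.0189, 0.1089]
tool_rot: [66.2, 88.6, -33.5]
force: [-0.2, -1.0, 0.6]
grip_width: 0.0869
t 4.17 tcp [0.6412 0.0189 0.1089] grasp [0.6408 0.0191 0.1276] jawyaw -9.7 x-axis [ 0.02  -0.013 -1.   ] F [-0.2 -1.   0.6] w 0.0869 q7 -26.4 q1 25.0
 delta [-0.0008  0.0022 -0.0726]
 turn rad 0.0017
time_s: 4.3
tool_pos: [0.6418, 0.0217, 0.1102]
tool_rot: [71.5, 88.6, -28.0]
force: [-0.7, 0.1, -0.4]
grip_width: 0.0872
t 4.3 tcp [0.6418 0.0217 0.1102] grasp [0.6414 0.0219 0.1289] jawyaw -9.51 x-axis [ 0.022 -0.012 -1.   ] F [-0.7  0.1 -0.4] w 0.0872 q7 -26.4 q1 24.9
 delta [-0.0014 -0.0006 -0.0739]
 turn rad -0.0015
```

```bash
python3 -m pendant '{"xyz":[[-0.001,0,-0.038],[-0.001,0,-0.038]],"turn":[0,0]}' 
python3 -c "
from h import *
stat(0.640,0.0213,0.055,-9.6)"
```

```text
time_s: 4.55
tool_pos: [0.6441, 0.0227, 0.0381]
tool_rot: [78.9, 88.0, -20.6]
force: [0.6, -0.1, 0.4]
grip_width: 0.0872
t 4.55 tcp [0.6441 0.0227 0.0381] grasp [0.6435 0.0229 0.0568] jawyaw -9.46 x-axis [ 0.033 -0.012 -0.999] F [ 0.6 -0.1  0.4] w 0.0872 q7 -28.8 q1 23.5
 delta [-0.0035 -0.0016 -0.0018]
 turn rad -0.0024
```

```bash
python3 -m pendant '{"xyz":[[-0.003,-0.001,-0.003],[-0.001,0,-0.001],[0,0,-0.001]],"turn":[0,0,0]}' 0 25
python3 -c "
from h import *
stat(0.640,0.0213,0.055,-9.6)"
```

```text
time_s: 4.92
tool_pos: [0.6397, 0.022, 0.0336]
tool_rot: [78.2, 88.0, -21.3]
force: [1.0, -0.1, -1.0]
grip_width: 0.0646
t 4.92 tcp [0.6397 0.022  0.0336] grasp [0.6391 0.0222 0.0523] jawyaw -9.41 x-axis [ 0.032 -0.012 -0.999] F [ 1.  -0.1 -1. ] w 0.0646 q7 -28.8 q1 23.7
 delta [ 0.0009 -0.0009  0.0027]
 turn rad -0.0032
```

```bash
python3 -m pendant '{"xyz":[[0,0,0.001],[0,0,0]],"turn":[0,0]}'
python3 -c "
from h import *
stat(0.640,0.0213,0.055,-9.6)"
```

```text
time_s: 5.18
tool_pos: [0.6405, 0.0219, 0.0362]
tool_rot: [79.0, 87.9, -20.5]
force: [-0.9, 0.1, -3.1]
grip_width: 0.0593
t 5.17 tcp [0.6405 0.0219 0.0362] grasp [0.6399 0.0222 0.0548] jawyaw -9.43 x-axis [ 0.034 -0.013 -0.999] F [-0.9  0.1 -3.1] w 0.0593 q7 -28.8 q1 23.7
 delta [ 0.0001 -0.0009  0.0002]
 turn rad -0.003
```

```bash
python3 -m pendant '{"xyz":[[0,0,0.04],[0,0.01,0.03],[-0.02,0.05,0],[-0.026,0.056,0],[-0.026,0.056,0],[-0.026,0.056,0],[-0.026,0.056,0],[-0.026,0.056,0]],"turn":[0,0,0,0,0,0,0,0]}'
python3 -c "
from h import *
stat(0.478,0.365,0.06,-9.6)"
```

```text
time_s: 6.18
tool_pos: [0.4882, 0.3593, 0.108]
tool_rot: [75.3, 87.8, -25.0]
force: [0.9, 0.5, -3.5]
grip_width: 0.0591
t 6.17 tcp [0.4882 0.3593 0.108 ] grasp [0.4876 0.3596 0.1266] jawyaw -10.36 x-axis [ 0.035 -0.016 -0.999] F [ 0.9  0.5 -3.5] w 0.0591 q7 -64.5 q1 -3.1
 delta [-0.0096  0.0054 -0.0666]
 turn rad 0.0133
```

```bash
python3 -m pendant '{"xyz":[[-0.007,0.004,-0.031],[-0.003,0.001,-0.031],[0,0,-0.001]],"turn":[0,0,0]}'
python3 -c "
from h import *
stat(0.478,0.365,0.0568,-9.6)"
```

```text
time_s: 6.55
tool_pos: [0.472, 0.3729, 0.045]
tool_rot: [81.7, 87.9, -17.9]
force: [-0.0, 0.1, -2.5]
grip_width: 0.0591
t 6.55 tcp [0.472  0.3729 0.045 ] grasp [0.4713 0.3731 0.0637] jawyaw -9.61 x-axis [ 0.034 -0.011 -0.999] F [-0.   0.1 -2.5] w 0.0591 q7 -68.2 q1 -6.0
 delta [ 0.0067 -0.0081 -0.0069]
 turn rad 0.0002
```

```bash
python3 -m pendant '{"xyz":[[0,0,-0.006],[0,0,-0.004]],"turn":[0,0]}'
python3 -c "
from h import *
stat(0.478,0.365,0.0568,-9.6)"
```

```text
time_s: 6.8
tool_pos: [0.4739, 0.3729, 0.0366]
tool_rot: [84.6, 87.8, -15.2]
force: [-2.6, -0.1, 6.2]
grip_width: 0.0589
t 6.8 tcp [0.4739 0.3729 0.0366] grasp [0.4732 0.3731 0.0553] jawyaw -9.72 x-axis [ 0.037 -0.01  -0.999] F [-2.6 -0.1  6.2] w 0.0589 q7 -68.7 q1 -6.2
 delta [ 0.0048 -0.0081  0.0015]
 turn rad 0.0021
```

Contact is made (Fz +6 N), so I'll open and rise.

```bash
python3 -m pendant '{"xyz":[[0,0,0],[0,0,0.002]],"turn":[0,0]}' 1
python3 -c "
from h import *
stat(0.478,0.365,0.0568,-9.6)"
python3 -m pendant '{"xyz":[[0,0,0.03],[0,0,0.05],[0,0,0.03]],"turn":[0,0,0]}'
python3 - <<'E'
from h import *
stat(0.6217,-0.0895,0.13,-9.6)
T,im=snap('top','top1')
print(find('top',T,'tin_blue'),find('top',T,'tin_green'),find('top',T,'cup'))
snap('scene','scene1')
E
```

```text
time_s: 7.05
tool_pos: [0.476, 0.3732, 0.0407]
tool_rot: [88.1, 87.6, -11.7]
force: [-0.1, -0.0, 0.1]
grip_width: 0.0714
t 7.05 tcp [0.476  0.3732 0.0407] grasp [0.4752 0.3734 0.0594] jawyaw -9.82 x-axis [ 0.04  -0.008 -0.999] F [-0.1 -0.   0.1] w 0.0714 q7 -68.6 q1 -6.1
 delta [ 0.0028 -0.0084 -0.0026]
 turn rad 0.0038
time_s: 7.42
tool_pos: [0.4762, 0.3723, 0.1538]
tool_rot: [87.2, 87.7, -12.6]
force: [0.3, 0.4, -0.3]
grip_width: 0.0868
t 7.42 tcp [0.4762 0.3723 0.1538] grasp [0.4754 0.3725 0.1725] jawyaw -9.85 x-axis [ 0.04  -0.009 -0.999] F [ 0.3  0.4 -0.3] w 0.0868 q7 -63.9 q1 -2.9
 delta [ 0.1463 -0.462  -0.0425]
 turn rad 0.0044
[(0.79, [0.4743, 0.3708, 0.0111]), (0.22, [0.7075, -0.3368, -0.0004])] [(0.73, [0.6239, -0.092, 0.0123])] [(0.91, [0.6637, -0.0447, 0.0092]), (0.75, [0.7456, -0.2123, 0.0021])]
```

View pics/scene1.png

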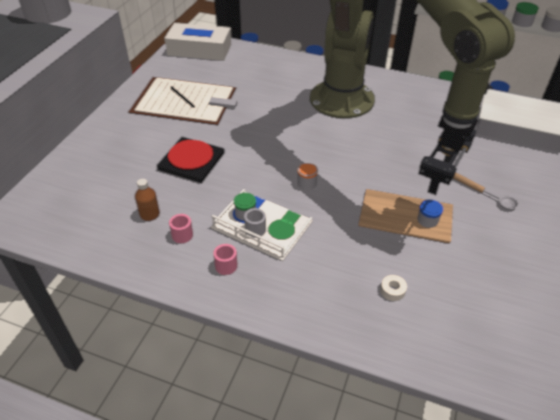

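```bash
python3 -m pendant '{"xyz":[[0.016,-0.05,0],[0.016,-0.05,0],[0.016,-0.05,0],[0.016,-0.05,0],[0.016,-0.05,0],[0.016,-0.05,0],[0.016,-0.05,0],[0.016,-0.05,0],[0.016,-0.05,-0.02],[0,0,-0.01]],"turn":[0,0,0,0,0,0,0,0,0,0]}'
python3 -c "
from h import *
stat(0.622,-0.0895,0.055,-9.6)"
```

```text
time_s: 8.93
tool_pos: [0.6121, -0.097, 0.1059]
tool_rot: [62.0, 88.8, -37.7]
force: [-1.1, 0.3, -0.6]
grip_width: 0.0873
t 8.93 tcp [ 0.6121 -0.097   0.1059] grasp [ 0.6117 -0.0968  0.1246] jawyaw -9.71 x-axis [ 0.017 -0.013 -1.   ] F [-1.1  0.3 -0.6] w 0.0873 q7 -13.6 q1 33.8
 delta [ 0.0103  0.0073 -0.0696]
 turn rad 0.0019
```

```bash
python3 -m pendant '{"xyz":[[0.008,0.006,-0.02],[0.001,0.001,-0.03],[0,0,-0.02]],"turn":[0,0,0]}'
python3 -c "
from h import *
stat(0.622,-0.0895,0.055,-9.6)"
```

```text
time_s: 9.3
tool_pos: [0.6192, -0.088, 0.0308]
tool_rot: [60.1, 89.1, -39.6]
force: [-0.1, -0.0, 0.3]
grip_width: 0.0869
t 9.3 tcp [ 0.6192 -0.088   0.0308] grasp [ 0.619  -0.0878  0.0495] jawyaw -9.7 x-axis [ 0.013 -0.01  -1.   ] F [-0.1 -0.   0.3] w 0.0869 q7 -17.0 q1 31.4
 delta [ 0.003  -0.0017  0.0055]
 turn rad 0.0018
```

```bash
python3 -m pendant '{"xyz":[[0.002,-0.002,0.002],[0,0,0],[0,0,0],[0,0,0],[0,0,0]],"turn":[0,0,0,0,0]}' 0 25
python3 -c "
from h import *
stat(0.622,-0.0895,0.055,-9.6)"
```

```text
time_s: 9.93
tool_pos: [0.621, -0.0889, 0.0333]
tool_rot: [60.1, 89.1, -39.5]
force: [-0.4, -0.5, -3.0]
grip_width: 0.0588
t 9.93 tcp [ 0.621  -0.0889  0.0333] grasp [ 0.6208 -0.0887  0.052 ] jawyaw -9.61 x-axis [ 0.012 -0.01  -1.   ] F [-0.4 -0.5 -3. ] w 0.0588 q7 -16.7 q1 31.4
 delta [ 0.0012 -0.0008  0.003 ]
 turn rad 0.0002
```

```bash
python3 -m pendant '{"xyz":[[0,0,0.03],[0,0,0.04],[-0.01,0.02,0.03],[-0.022,0.056,0],[-0.022,0.056,0],[-0.022,0.056,0],[-0.022,0.056,0],[-0.022,0.056,0],[-0.015,0.05,0]],"turn":[0,0,0,0,0,0,0,0,0]}'
python3 -c "
from h import *
stat(0.48,0.27,0.058,-9.6)"
```

```text
time_s: 11.05
tool_pos: [0.4796, 0.263, 0.1357]
tool_rot: [54.4, 88.9, -46.0]
force: [0.9, 0.1, -3.3]
grip_width: 0.059
t 11.05 tcp [0.4796 0.263  0.1357] grasp [0.4793 0.2633 0.1544] jawyaw -10.37 x-axis [ 0.013 -0.013 -1.   ] F [ 0.9  0.1 -3.3] w 0.059 q7 -51.8 q1 9.4
 delta [ 0.0007  0.0067 -0.0964]
 turn rad 0.0134
```

```bash
python3 -m pendant '{"xyz":[[0,0.002,-0.035],[0,0,-0.035],[0,0,-0.022],[0,0,-0.003]],"turn":[0.01,0,0,0]}'
python3 -c "
from h import *
stat(0.48,0.27,0.054,-9.6)"
```

```text
time_s: 11.55
tool_pos: [0.4758, 0.2721, 0.0397]
tool_rot: [64.7, 89.0, -34.4]
force: [0.2, -0.1, -2.8]
grip_width: 0.0587
t 11.55 tcp [0.4758 0.2721 0.0397] grasp [0.4755 0.2723 0.0584] jawyaw -9.09 x-axis [ 0.015 -0.01  -1.   ] F [ 0.2 -0.1 -2.8] w 0.0587 q7 -56.6 q1 5.6
 delta [ 0.0045 -0.0023 -0.0044]
 turn rad -0.0088
```

```bash
python3 -m pendant '{"xyz":[[0,0,-0.004],[0,0,-0.004]],"turn":[0,0]}'
python3 -c "
from h import *
stat(0.48,0.27,0.054,-9.6)"
```

```text
time_s: 11.8
tool_pos: [0.4767, 0.2724, 0.0345]
tool_rot: [65.5, 88.9, -33.6]
force: [-6.0, -5.3, 21.1]
grip_width: 0.0589
t 11.8 tcp [0.4767 0.2724 0.0345] grasp [0.4764 0.2726 0.0532] jawyaw -9.14 x-axis [ 0.016 -0.011 -1.   ] F [-6.  -5.3 21.1] w 0.0589 q7 -57.1 q1 5.3
 delta [ 0.0036 -0.0026  0.0008]
 turn rad -0.008
```

```bash
python3 -m pendant '{"xyz":[[0,0,0.002],[0,0,0.001],[0,0,0.04],[0,0,0.06],[0,0,0.03]],"turn":[0,0,0,0,0]}' 1
python3 - <<'E'
from h import *
stat(0.665,-0.042,0.13,80.4)
T,im=snap('top','top2')
for n in ['tin_blue','tin_green','cup','mat_blue','mat_green','tray','cover','scale']:print(n,find('top',T,n))
cv2.imwrite('pics/top2z.png',cv2.resize(cv2.imread('pics/top2.png')[160:310,100:365],None,fx=3,fy=3,interpolation=2))
T=c2w('scene'); read_camera('scene')
for n in ['cup','mat_blue','mat_green','cover','scale']:print(n,find('scene',T,n))
E
```

```text
time_s: 12.42
tool_pos: [0.4779, 0.2724, 0.1728]
tool_rot: [72.3, 88.8, -26.9]
force: [-0.6, 0.9, -0.7]
grip_width: 0.0862
t 12.43 tcp [0.4779 0.2724 0.1728] grasp [0.4776 0.2726 0.1914] jawyaw -9.19 x-axis [ 0.019 -0.01  -1.   ] F [-0.6  0.9 -0.7] w 0.0862 q7 -50.3 q1 10.0
 delta [ 0.1874 -0.3146 -0.0614]
 turn rad 1.5636
tin_blue []
tin_green [(0.92, [0.4818, 0.2696, 0.0117])]
cup [(0.64, [0.797, -0.0676, 0.0003]), (0.63, [0.7504, -0.2154, 0.0014]), (0.57, [0.6609, -0.0398, 0.008])]
mat_blue [(0.83, [0.6204, -0.0927, 0.0073])]
mat_green [(0.88, [0.6412, 0.0189, 0.0136])]
tray [(0.85, [0.669, -0.0421, 0.0005]), (0.48, [0.4808, 0.274, 0.0119])]
cover [(0.92, [0.4425, 0.0273, 0.0026])]
scale [(0.65, [0.4816, -0.3296, -0.0011]), (0.4, [0.6637, -0.0432, 0.01])]
cup [(0.94, [0.7457, -0.2129, -0.0032]), (0.78, [0.7999, -0.0627, 0.0059]), (0.71, [0.667, -0.039, 0.0065])]
mat_blue [(0.67, [0.6252, -0.0909, 0.0078])]
mat_green [(0.94, [0.6388, 0.0194, 0.0095]), (0.64, [0.6689, -0.0419, 0.0006])]
cover [(0.92, [0.4397, 0.027, 0.0024])]
scale [(0.86, [0.4746, -0.3277, -0.0014]), (0.17, [0.6647, -0.0392, 0.0047])]
```

View pics/top2z.png

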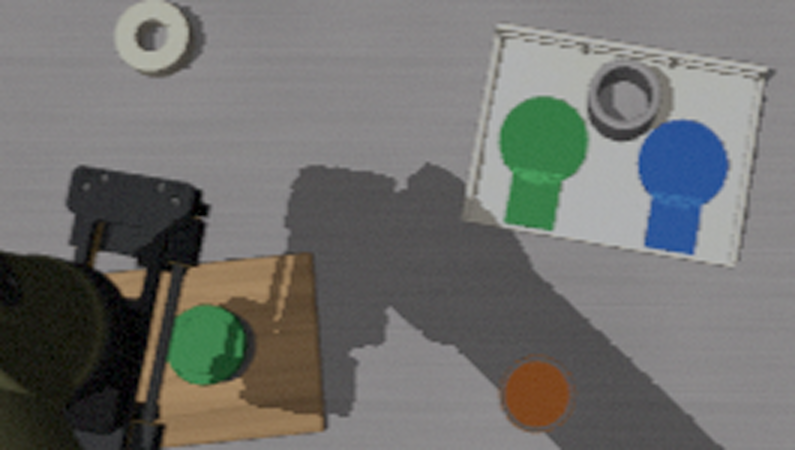

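Both mats are free now and the green tin stands on the board. I'll measure the mats, cup and pan from this picture.

Run:
```python
from h import *
T=c2w('top'); im=cv2.imread('pics/top2.png'); hsv=cv2.cvtColor(im,cv2.COLOR_BGR2HSV)
from scipy.optimize import least_squares
def blob(lo,hi,box):
    m=cv2.inRange(hsv,lo,hi); x0,y0,x1,y1=box; k=np.zeros_like(m); k[y0:y1,x0:x1]=m[y0:y1,x0:x1]
    n,l,s,c=cv2.connectedComponentsWithStats(k); i=1+np.argmax(s[1:,4]); return (l==i).astype(np.uint8),c[i]
res={}
for nm,lo,hi,box in [('mg',(45,100,40),(80,255,255),(255,185,305,245)),('mb',(100,120,60),(125,255,255),(305,190,350,250))]:
    m,c=blob(lo,hi,box)
    # model: disc r36 + tab; search pose maximizing IoU in world plane
    ys,xs=np.mgrid[180:255,250:355]; P=np.array([ray('top',T,u,v,.010) for u,v in zip(xs.ravel(),ys.ravel())])
    mm=m[180:255,250:355].ravel()>0
    best=None
    for yaw in np.radians(np.arange(-13,-6,0.5)):
        cc,s=np.cos(yaw),np.sin(yaw)
        c0=P[mm].mean(0)
        for dx in np.arange(0,.03,.001):
            for dy in np.arange(-.006,.0061,.001):
                o=c0[:2]+np.array([cc*dx-s*dy,s*dx+cc*dy]); q=P[:,:2]-o; X=cc*q[:,0]+s*q[:,1]; Y=-s*q[:,0]+cc*q[:,1]
                k=(np.hypot(X,Y)<.036)|((X<0)&(X>-.07)&(abs(Y)<.02)); iou=(k&mm).sum()/(k|mm).sum()
                if best is None or iou>best[0]: best=(iou,np.degrees(yaw),o.round(4))
    print(nm,best); res[nm]=best[2]
d=res['mg']-res['mb']; yaw=np.arctan2(-d[0],d[1]); x=np.array([np.cos(yaw),np.sin(yaw)]); print('dist',np.hypot(*d),'yaw',np.degrees(yaw),'tray org',(res['mg']+res['mb'])/2+.036*x)
im0=cv2.imread('pics/top0.png'); hsv=cv2.cvtColor(im0,cv2.COLOR_BGR2HSV)
m,c=blob((0,150,60),(8,255,255),(395,240,470,315)); cs,_=cv2.findContours(m,0,1); e=cv2.fitEllipse(max(cs,key=len)); print('pan',c,e[0],e[1],ray('top',T,*e[0],.033),'diam m',e[1][0]*(T[2,3]-.033)/454)
for f in ['top0','top2']:
    g=cv2.cvtColor(cv2.imread(f'pics/{f}.png'),cv2.COLOR_BGR2HSV); hsv=g
    m,c=blob((3,140,80),(20,255,255),(262,275,298,308)); print('cover',c,m.sum(),ray('top',T,*c,.055))
cv2.imwrite('pics/cupz.png',cv2.resize(im[172:212,285:335],None,fx=14,fy=14,interpolation=2))
```

```text
Traceback (most recent call last):
  File "h.py", line 15, in ray
    p=camera_params(name); d=T[:3,:3]@np.array([(u-p['cx'])/p['fx'],(v-p['cy'])/p['fy'],1]); o=T[:3,3]
ValueError: time passes only in moves, steps and waits
```

```bash
sed -i 's/^from cell import.*/&\nimport functools\n_cp=camera_params\n@functools.lru_cache(None)\ndef camera_params(n): return _cp(n)/' h.py
cat > m.py <<'E'
from h import *
T=c2w('top'); im=cv2.imread('pics/top2.png'); hsv=cv2.cvtColor(im,cv2.COLOR_BGR2HSV)
def blob(lo,hi,box):
    m=cv2.inRange(hsv,lo,hi); x0,y0,x1,y1=box; k=np.zeros_like(m); k[y0:y1,x0:x1]=m[y0:y1,x0:x1]
    n,l,s,c=cv2.connectedComponentsWithStats(k); i=1+np.argmax(s[1:,4]); return (l==i).astype(np.uint8),c[i]
res={}
for nm,lo,hi,box in [('mg',(45,100,40),(80,255,255),(255,185,305,245)),('mb',(100,120,60),(125,255,255),(305,190,350,250))]:
    m,c=blob(lo,hi,box)
    ys,xs=np.mgrid[180:255,250:355]; P=np.array([ray('top',T,u,v,.010) for u,v in zip(xs.ravel(),ys.ravel())])
    mm=m[180:255,250:355].ravel()>0
    best=None
    for yaw in np.radians(np.arange(-13,-6,0.5)):
        cc,s=np.cos(yaw),np.sin(yaw)
        c0=P[mm].mean(0)
        for dx in np.arange(0,.03,.001):
            for dy in np.arange(-.006,.0061,.001):
                o=c0[:2]+np.array([cc*dx-s*dy,s*dx+cc*dy]); q=P[:,:2]-o; X=cc*q[:,0]+s*q[:,1]; Y=-s*q[:,0]+cc*q[:,1]
                k=(np.hypot(X,Y)<.036)|((X<0)&(X>-.07)&(abs(Y)<.02)); iou=(k&mm).sum()/(k|mm).sum()
                if best is None or iou>best[0]: best=(iou,np.degrees(yaw),o.round(4))
    print(nm,best); res[nm]=best[2]
d=res['mg']-res['mb']; yaw=np.arctan2(-d[0],d[1]); x=np.array([np.cos(yaw),np.sin(yaw)]); print('dist',np.hypot(*d),'yaw',np.degrees(yaw),'tray org',(res['mg']+res['mb'])/2+.036*x)
im0=cv2.imread('pics/top0.png'); hsv=cv2.cvtColor(im0,cv2.COLOR_BGR2HSV)
m,c=blob((0,150,60),(8,255,255),(395,240,470,315)); cs,_=cv2.findContours(m,0,1); e=cv2.fitEllipse(max(cs,key=len)); print('pan',c,e[0],e[1],ray('top',T,*e[0],.033),'diam m',e[1][0]*(T[2,3]-.033)/454)
for f in ['top0','top2']:
    g=cv2.cvtColor(cv2.imread(f'pics/{f}.png'),cv2.COLOR_BGR2HSV); hsv=g
    m,c=blob((3,140,80),(20,255,255),(262,275,298,308)); print('cover',c,m.sum(),ray('top',T,*c,.055))
cv2.imwrite('pics/cupz.png',cv2.resize(im[172:212,285:335],None,fx=14,fy=14,interpolation=2))
E
python3 m.py
```

```text
mg (np.float64(0.9338235294117647), np.float64(-11.0), array([0.641 , 0.0211]))
mb (np.float64(0.9575569358178054), np.float64(-10.5), array([ 0.6234, -0.0894]))
dist 0.11189285053121133 yaw -9.049826661375201 tray org [ 0.66775187 -0.03981256]
pan [434.43970814 276.81221198] (434.45623779296875, 276.76788330078125) (55.6678466796875, 58.835994720458984) [ 0.4761639  -0.32742826  0.033     ] diam m 0.12815640788504357
cover [278.67621777 290.92836676] 349 [0.44326816 0.02428123 0.055     ]
cover [278.52974504 291.00283286] 353 [0.44310425 0.02460545 0.055     ]
```

View pics/cupz.png

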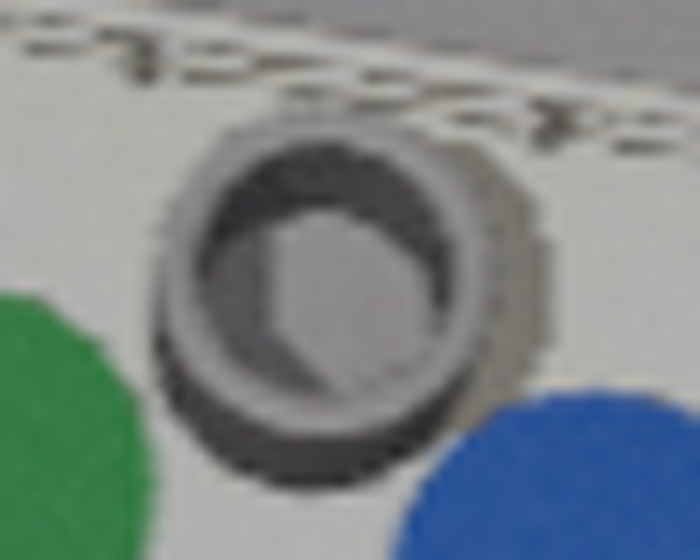

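```bash
python3 -m pendant '{"xyz":[[0.019,-0.031,0],[0.019,-0.031,0],[0.019,-0.031,0],[0.019,-0.031,0],[0.019,-0.031,0],[0.019,-0.031,0],[0.019,-0.031,0],[0.019,-0.031,0],[0.019,-0.031,-0.01],[0.017,-0.031,-0.01]],"turn":[0.157,0.157,0.157,0.157,0.157,0.157,0.157,0.157,0.157,0.157]}'
python3 -c "
from h import *
stat(0.666,-0.041,0.045,80.4)
print(ray('top',c2w('top'),308.0,191.4,.063))
T,im=snap('wrist','w3'); print(find('wrist',T,'cup'))"
```

```text
time_s: 14.42
tool_pos: [0.6689, -0.0445, 0.1499]
tool_rot: [57.8, 88.8, 52.0]
force: [0.2, -0.5, 0.2]
grip_width: 0.0869
t 14.43 tcp [ 0.6689 -0.0445  0.1499] grasp [ 0.6686 -0.0449  0.1686] jawyaw 84.19 x-axis [ 0.013  0.017 -1.   ] F [ 0.2 -0.5  0.2] w 0.0869 q7 70.3 q1 38.2
 delta [-0.0026  0.0039 -0.1236]
 turn rad -0.0662
[ 0.66720213 -0.04190422  0.063     ]
[(0.93, [0.797, -0.0694, -0.0014]), (0.59, [0.7455, -0.2154, -0.0014]), (0.57, [0.6664, -0.0414, 0.0112])]
```

View pics/w3.png

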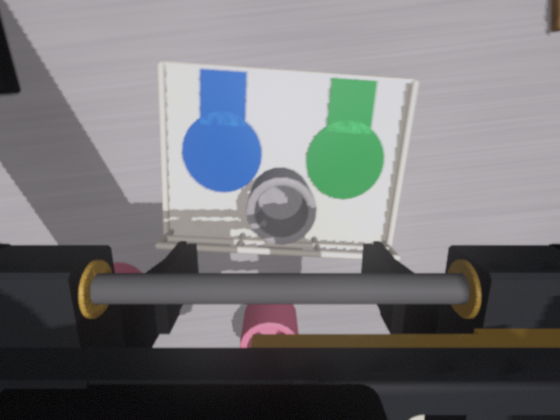

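```bash
python3 -m pendant '{"xyz":[[-0.001,0.003,-0.04],[0,0,-0.04],[0,0,-0.02]],"turn":[-0.066,0,0]}'
python3 -c "
from h import *
stat(0.667,-0.0415,0.045,80.4)"
```

```text
time_s: 14.9
tool_pos: [0.6696, -0.0465, 0.0473]
tool_rot: [54.3, 88.7, 43.7]
force: [-0.4, 0.2, -0.5]
grip_width: 0.0868
t 14.9 tcp [ 0.6696 -0.0465  0.0473] grasp [ 0.6693 -0.0467  0.066 ] jawyaw 79.43 x-axis [ 0.016  0.015 -1.   ] F [-0.4  0.2 -0.5] w 0.0868 q7 63.3 q1 36.2
 delta [-0.0023  0.0052 -0.021 ]
 turn rad 0.017
```

```bash
python3 -m pendant '{"xyz":[[-0.002,0.005,-0.015],[0,0,-0.005]],"turn":[0.017,0]}'
python3 -c "
from h import *
stat(0.667,-0.0415,0.045,80.4)"
python3 -m pendant '{"xyz":[[0,0,0],[0,0,0],[0,0,0],[0,0,0],[0,0,0]],"turn":[0,0,0,0,0]}' 0 25
python3 -c "
from h import *
stat(0.667,-0.0415,0.045,80.4)"
```

```text
time_s: 15.15
tool_pos: [0.6672, -0.04, 0.0264]
tool_rot: [56.7, 88.7, 47.2]
force: [-0.2, 1.1, 0.0]
grip_width: 0.0871
t 15.15 tcp [ 0.6672 -0.04    0.0264] grasp [ 0.6669 -0.0403  0.0451] jawyaw 80.49 x-axis [ 0.015  0.016 -1.   ] F [-0.2  1.1  0. ] w 0.0871 q7 63.1 q1 35.5
 delta [ 0.0001 -0.0012 -0.0001]
 turn rad -0.0016
time_s: 15.78
tool_pos: [0.6694, -0.0402, 0.0297]
tool_rot: [46.9, 88.5, 37.4]
force: [-0.7, -1.0, -1.4]
grip_width: 0.0554
t 15.78 tcp [ 0.6694 -0.0402  0.0297] grasp [ 0.669  -0.0405  0.0484] jawyaw 80.47 x-axis [ 0.02   0.015 -1.   ] F [-0.7 -1.  -1.4] w 0.0554 q7 63.1 q1 35.5
 delta [-0.002  -0.001  -0.0034]
 turn rad -0.0012
```

```bash
python3 -m pendant '{"xyz":[[0,0,0.04],[0,0,0.04],[-0.02,-0.03,0.02],[-0.03,-0.045,0],[-0.03,-0.045,0],[-0.03,-0.045,0],[-0.03,-0.045,0],[-0.03,-0.045,0],[-0.02,-0.03,0]],"turn":[0,0,0,0,0,0,0,0,0]}'
python3 -c "
from h import *
stat(0.476,-0.3275,0.08,80.4)
T,im=snap('wrist','w4'); print(find('wrist',T,'cup'),find('wrist',T,'scale'))
T,im=snap('top','top4'); print(find('top',T,'cup'),find('top',T,'scale'))
T,im=snap('scene','scene4'); print(find('scene',T,'cup'),find('scene',T,'scale'))
"
```

```text
time_s: 16.9
tool_pos: [0.4717, -0.3279, 0.1314]
tool_rot: [51.5, 88.6, 42.4]
force: [0.5, -0.5, -1.3]
grip_width: 0.0552
t 16.9 tcp [ 0.4717 -0.3279  0.1314] grasp [ 0.4713 -0.3283  0.1501] jawyaw 80.95 x-axis [ 0.019  0.017 -1.   ] F [ 0.5 -0.5 -1.3] w 0.0552 q7 102.7 q1 74.9
 delta [ 0.0047  0.0008 -0.0701]
 turn rad -0.0095
[(0.59, [0.4673, -0.3251, 0.1104])] [(0.95, [0.4756, -0.3307, 0.003])]
[(0.71, [0.747, -0.2126, 0.003]), (0.69, [0.796, -0.065, -0.0013]), (0.48, [0.4625, -0.3285, 0.1087])] [(0.76, [0.4773, -0.3295, -0.0018])]
[(0.86, [0.7489, -0.214, -0.0006]), (0.85, [0.7998, -0.0655, 0.005]), (0.73, [0.4691, -0.324, 0.1112]), (0.37, [0.6678, -0.0386, 0.0017])] [(0.63, [0.4746, -0.3264, -0.0005])]
```

View pics/w4.png

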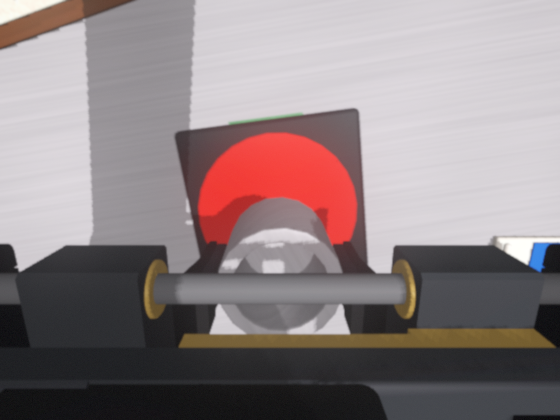

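View pics/scene4.png

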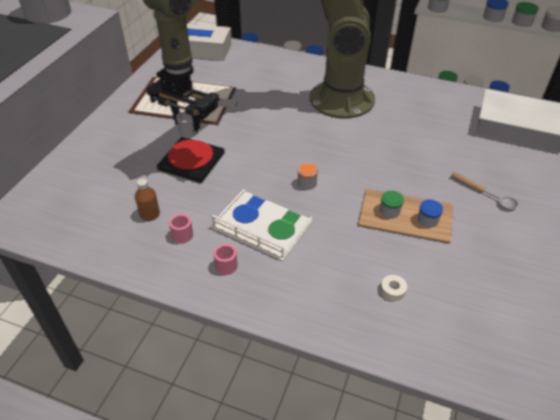

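```bash
python3 -m pendant '{"xyz":[[0.005,0,-0.03],[0,0,-0.03],[0,0,-0.003]],"turn":[0,0,0]}'
python3 -c "
from h import *
stat(0.478,-0.328,0.073,80.4)"
```

```text
time_s: 17.73
tool_pos: [0.4825, -0.3215, 0.0684]
tool_rot: [46.5, 88.4, 38.0]
force: [-0.1, 0.5, -1.6]
grip_width: 0.0557
t 17.73 tcp [ 0.4825 -0.3215  0.0684] grasp [ 0.4821 -0.3218  0.0871] jawyaw 81.56 x-axis [ 0.022  0.017 -1.   ] F [-0.1  0.5 -1.6] w 0.0557 q7 99.4 q1 71.7
 delta [-0.0041 -0.0062 -0.0141]
 turn rad -0.0202
```

```bash
python3 -m pendant '{"xyz":[[-0.005,-0.007,-0.006],[0,0,-0.003]],"turn":[-0.01,0]}'
python3 -c "
from h import *
stat(0.478,-0.328,0.073,80.4)
T,im=snap('scene','scene5'); print(find('scene',T,'cup'))
T,im=snap('wrist','w5'); print(find('wrist',T,'cup'))
"
```

```text
time_s: 17.98
tool_pos: [0.4786, -0.3291, 0.0607]
tool_rot: [41.7, 88.4, 32.7]
force: [0.2, -0.3, -1.3]
grip_width: 0.0556
t 17.98 tcp [ 0.4786 -0.3291  0.0607] grasp [ 0.4782 -0.3294  0.0794] jawyaw 81.01 x-axis [ 0.024  0.015 -1.   ] F [ 0.2 -0.3 -1.3] w 0.0556 q7 99.4 q1 72.1
 delta [-0.0002  0.0014 -0.0064]
 turn rad -0.0107
[(0.91, [0.4749, -0.3288, 0.0379]), (0.77, [0.7999, -0.0649, 0.0055]), (0.66, [0.7461, -0.2184, 0.0008])]
[(0.96, [0.4765, -0.3289, 0.0406])]
```

```bash
python3 -m pendant '{"xyz":[[0,0.001,-0.006],[0,0,-0.003]],"turn":[0,0]}'
python3 -c "
from h import *
stat(0.478,-0.328,0.073,80.4)
"
```

```text
time_s: 18.42
tool_pos: [0.4802, -0.3272, 0.0544]
tool_rot: [38.5, 88.4, 29.6]
force: [-8.3, 3.4, 23.4]
grip_width: 0.0556
t 18.43 tcp [ 0.4802 -0.3272  0.0544] grasp [ 0.4797 -0.3274  0.0731] jawyaw 81.08 x-axis [ 0.025  0.014 -1.   ] F [-8.3  3.4 23.4] w 0.0556 q7 98.9 q1 71.7
 delta [-0.0017 -0.0006 -0.0001]
 turn rad -0.0119
```

```bash
python3 -m pendant '{"xyz":[[-0.002,0,0.002],[0,0,0],[0,0,0.04],[0,0,0.06],[-0.02,0.05,0.04]],"turn":[0,0,0,0,0]}' 1
python3 - <<'E'
from h import *
stat(0.4432,0.0247,0.15,80.4)
T,im=snap('top','top6'); print(find('top',T,'cup'))
T,im=snap('scene','scene6'); print(find('scene',T,'cup'))
T,im=snap('wrist','w6'); print(find('wrist',T,'cup'))
im=cv2.imread('pics/top6.png'); cv2.imwrite('pics/top6z.png',cv2.resize(im[235:320,390:475],None,fx=7,fy=7,interpolation=2))
E
```

```text
time_s: 19.05
tool_pos: [0.4581, -0.2821, 0.1936]
tool_rot: [49.0, 88.3, 39.8]
force: [-0.0, 1.0, 1.0]
grip_width: 0.0864
t 19.05 tcp [ 0.4581 -0.2821  0.1936] grasp [ 0.4576 -0.2825  0.2123] jawyaw 80.86 x-axis [ 0.023  0.019 -1.   ] F [-0.  1.  1.] w 0.0864 q7 104.5 q1 78.3
 delta [-0.0144  0.3072 -0.0623]
 turn rad -0.0079
[(0.83, [0.7493, -0.2141, -0.0018]), (0.8, [0.4737, -0.3278, 0.0362]), (0.67, [0.8006, -0.0705, -0.0028])]
[(0.88, [0.4762, -0.3274, 0.0312]), (0.62, [0.7996, -0.0653, 0.0047]), (0.55, [0.7468, -0.215, 0.0005])]
[(0.58, [0.4781, -0.3286, 0.035])]
```

View pics/top6z.png

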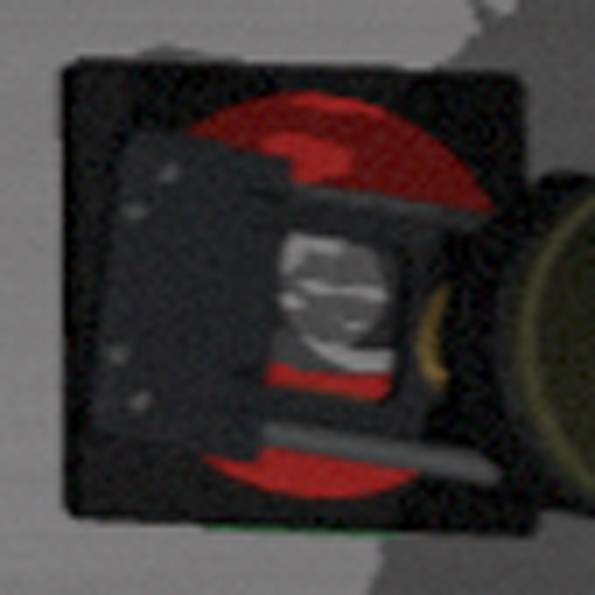

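View pics/w6.png

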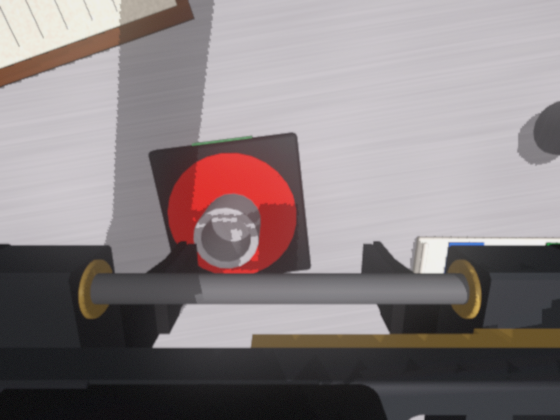

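```bash
python3 -m pendant '{"xyz":[[0,0.05,0],[-0.002,0.05,0],[-0.003,0.05,0],[-0.003,0.05,-0.015],[-0.003,0.05,-0.015],[-0.003,0.04,-0.015],[0,0,0]],"turn":[0,0,0,0,0,0,0]}'
python3 - <<'E'
from h import *
stat(0.4432,0.0247,0.033,80.4)
T,im=snap('top','top7'); print(find('top',T,'cup'))
print(find('top',T,'scale'))
T,im=snap('wrist','w7'); print(find('wrist',T,'cover'))
T,im=snap('scene','scene7'); print(find('scene',T,'cup'))
im=cv2.imread('pics/top7.png'); cv2.imwrite('pics/top7z.png',cv2.resize(im[235:320,390:475],None,fx=7,fy=7,interpolation=2))
E
```

```text
time_s: 20.23
tool_pos: [0.4389, 0.0131, 0.1372]
tool_rot: [78.4, 87.8, 68.8]
force: [0.6, -0.7, -0.1]
grip_width: 0.0869
t 20.23 tcp [0.4389 0.0131 0.1372] grasp [0.4386 0.0124 0.1559] jawyaw 80.43 x-axis [ 0.014  0.036 -0.999] F [ 0.6 -0.7 -0.1] w 0.0869 q7 85.4 q1 69.2
 delta [ 0.0046  0.0123 -0.1229]
 turn rad -0.0006
[(0.81, [0.4732, -0.3289, 0.0358]), (0.55, [0.7467, -0.2148, 0.0016])]
[(0.91, [0.4813, -0.3317, -0.0]), (0.57, [0.6435, 0.0204, 0.014]), (0.45, [0.4724, 0.3705, 0.0128])]
[(0.58, [0.4435, 0.0272, -0.0006])]
[(0.85, [0.7482, -0.2141, -0.0018]), (0.62, [0.477, -0.3274, 0.032]), (0.29, [0.6692, -0.0385, 0.0014])]
```

View pics/top7z.png

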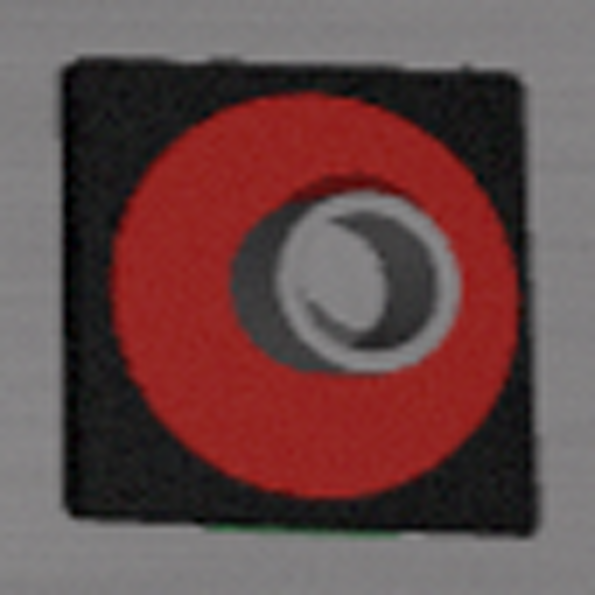

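View pics/w7.png

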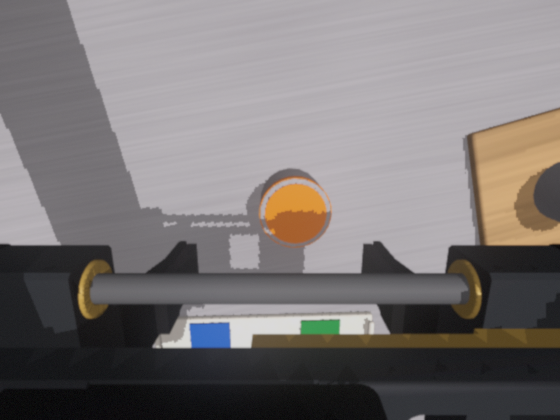

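Run:
```python
from h import *
T=c2w('top')
print('cup',ray('top',T,442.1,274.9,.088),'pan',ray('top',T,434.6,276.7,.033))
im=cv2.imread('pics/w7.png');
Tw=c2w('wrist'); m=cv2.inRange(cv2.cvtColor(im,cv2.COLOR_BGR2HSV),(3,140,80),(22,255,255)); m[:170]=0;m[250:]=0;m[:,:255]=0;m[:,335:]=0
cs,_=cv2.findContours(m,0,1); e=cv2.fitEllipse(cv2.convexHull(max(cs,key=len))); print(e,ray('wrist',Tw,*e[0],.055))
```

```text
cup [ 0.47855864 -0.32658781  0.088     ] pan [ 0.47631697 -0.32775938  0.033     ]
((295.10430908203125, 213.16453552246094), (58.10784912109375, 60.534385681152344), 74.74649810791016) [0.44303813 0.02450811 0.055     ]
```

```bash
python3 -m pendant '{"xyz":[[0.004,0.01,-0.03],[0,0,-0.03],[0,0,-0.01]],"turn":[0,0,0]}'
python3 -c "
from h import *
stat(0.4432,0.0246,0.033,80.4)"
```

```text
time_s: 20.95
tool_pos: [0.4469, 0.0159, 0.0685]
tool_rot: [65.6, 87.8, 55.2]
force: [-1.4, 0.2, -0.5]
grip_width: 0.087
t 20.95 tcp [0.4469 0.0159 0.0685] grasp [0.4465 0.0153 0.0872] jawyaw 79.66 x-axis [ 0.022  0.032 -0.999] F [-1.4  0.2 -0.5] w 0.087 q7 70.0 q1 66.3
 delta [-0.0033  0.0093 -0.0542]
 turn rad 0.0129
```

```bash
python3 -m pendant '{"xyz":[[-0.003,0.01,0],[0,0.001,-0.025]],"turn":[0,0]}'
python3 -c "
from h import *
stat(0.4432,0.0246,0.033,80.4)"
```

```text
time_s: 21.2
tool_pos: [0.4455, 0.0268, 0.0444]
tool_rot: [63.0, 87.6, 52.5]
force: [0.6, -0.7, 0.2]
grip_width: 0.0869
t 21.2 tcp [0.4455 0.0268 0.0444] grasp [0.4451 0.0262 0.0631] jawyaw 79.48 x-axis [ 0.025  0.033 -0.999] F [ 0.6 -0.7  0.2] w 0.0869 q7 64.7 q1 62.2
 delta [-0.0019 -0.0016 -0.0301]
 turn rad 0.016
```

```bash
python3 -m pendant '{"xyz":[[-0.003,0,-0.018],[-0.001,0,-0.012]],"turn":[0.01,0]}'
python3 -c "
from h import *
stat(0.4432,0.0246,0.033,80.4)"
```

```text
time_s: 21.45
tool_pos: [0.4419, 0.0269, 0.0143]
tool_rot: [61.5, 87.6, 51.5]
force: [-0.6, -0.2, -0.2]
grip_width: 0.0867
t 21.45 tcp [0.4419 0.0269 0.0143] grasp [0.4415 0.0263 0.033 ] jawyaw 80.0 x-axis [ 0.026  0.032 -0.999] F [-0.6 -0.2 -0.2] w 0.0867 q7 61.2 q1 58.3
 delta [ 0.0017 -0.0017 -0.    ]
 turn rad 0.0069
```

```bash
python3 -m pendant '{"xyz":[[0.001,-0.001,0],[0,0,-0.001],[0,0,-0.001],[0,0,-0.001],[0,0,0]],"turn":[0,0,0,0,0]}' 0 25
python3 -c "
from h import *
stat(0.4432,0.0246,0.033,80.4)"
```

```text
time_s: 22.08
tool_pos: [0.4445, 0.0253, 0.0133]
tool_rot: [57.2, 87.6, 47.1]
force: [-0.7, -0.5, -0.1]
grip_width: 0.056
t 22.07 tcp [0.4445 0.0253 0.0133] grasp [0.444  0.0247 0.032 ] jawyaw 79.93 x-axis [ 0.028  0.03  -0.999] F [-0.7 -0.5 -0.1] w 0.056 q7 60.8 q1 57.9
 delta [-0.0008 -0.0001  0.001 ]
 turn rad 0.0082
```

```bash
python3 -m pendant '{"xyz":[[0,0,0.05],[0,0,0.05],[0.002,-0.03,0.05],[0.005,-0.055,0.015],[0.005,-0.055,0],[0.005,-0.055,0],[0.005,-0.055,0],[0.005,-0.055,0],[0.004,-0.035,0]],"turn":[0,0,0,0,0,0,0,0,0]}'
python3 - <<'E'
from h import *
stat(0.4785,-0.327,0.16,80.4)
for c in ['top','scene','wrist']:
    T,im=snap(c,c+'8'); print(c,find(c,T,'cover'),find(c,T,'cup'))
E
```

```text
time_s: 23.2
tool_pos: [0.475, -0.3228, 0.1839]
tool_rot: [36.3, 88.2, 26.7]
force: [0.2, 0.9, -0.7]
grip_width: 0.0561
t 23.2 tcp [ 0.475  -0.3228  0.1839] grasp [ 0.4744 -0.323   0.2026] jawyaw 80.44 x-axis [ 0.029  0.014 -0.999] F [ 0.2  0.9 -0.7] w 0.0561 q7 100.3 q1 83.2
 delta [ 0.0041 -0.004  -0.0426]
 turn rad -0.0007
top [(0.51, [0.4743, -0.3243, 0.1745]), (0.26, [0.6225, -0.0908, 0.0076])] [(0.9, [0.7483, -0.2153, -0.0002]), (0.55, [0.7966, -0.0694, -0.0033])]
scene [(0.77, [0.472, -0.3172, 0.1731])] [(0.97, [0.7447, -0.2156, -0.0009]), (0.94, [0.7997, -0.061, 0.0071]), (0.59, [0.4786, -0.3295, 0.0337])]
wrist [] [(0.88, [0.4789, -0.3237, 0.0327])]
```

View pics/wrist8.png

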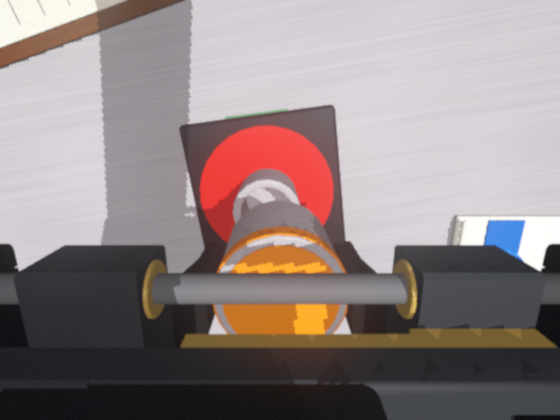

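View pics/scene8.png

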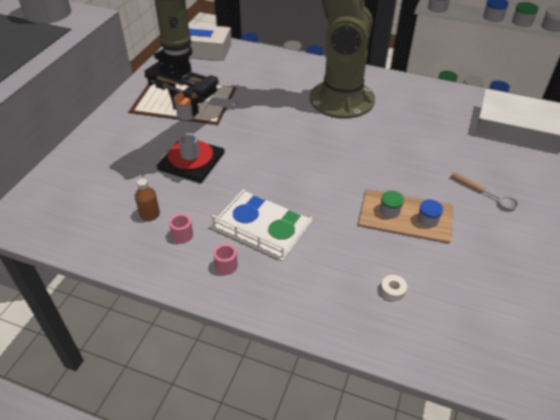

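```bash
python3 -m pendant '{"xyz":[[0.003,-0.005,-0.035],[0,0,-0.03],[0,0,0]],"turn":[0,0,0]}'
python3 -c "
from h import *
stat(0.4785,-0.327,0.13,80.4)"
```

```text
time_s: 24.02
tool_pos: [0.4796, -0.3221, 0.1204]
tool_rot: [25.3, 88.2, 16.2]
force: [-1.3, -0.4, -1.5]
grip_width: 0.0561
t 24.02 tcp [ 0.4796 -0.3221  0.1204] grasp [ 0.4791 -0.3222  0.1391] jawyaw 80.9 x-axis [ 0.03   0.009 -1.   ] F [-1.3 -0.4 -1.5] w 0.0561 q7 97.6 q1 80.4
 delta [-0.0006 -0.0048 -0.0091]
 turn rad -0.0087
```

```bash
python3 -m pendant '{"xyz":[[-0.001,-0.005,-0.007]],"turn":[-0.009]}'
python3 - <<'E'
from h import *
stat(0.4785,-0.327,0.13,80.4)
for c in ['top','scene','wrist']:
    T,im=snap(c,c+'9'); print(c,find(c,T,'cover'),find(c,T,'cup'))
im=cv2.imread('pics/scene9.png'); cv2.imwrite('pics/scene9z.png',cv2.resize(im[80:190,140:240],None,fx=5.4,fy=5.4,interpolation=2))
im=cv2.imread('pics/top9.png'); cv2.imwrite('pics/top9z.png',cv2.resize(im[235:320,390:475],None,fx=7,fy=7,interpolation=2))
stat(0.4785,-0.327,0.13,80.4)
E
```

```text
time_s: 24.15
tool_pos: [0.4799, -0.327, 0.115]
tool_rot: [21.2, 88.1, 11.6]
force: [0.2, 0.2, -0.5]
grip_width: 0.0561
t 24.15 tcp [ 0.4799 -0.327   0.115 ] grasp [ 0.4793 -0.3271  0.1337] jawyaw 80.44 x-axis [ 0.032  0.007 -0.999] F [ 0.2  0.2 -0.5] w 0.0561 q7 97.2 q1 80.3
 delta [-0.0008  0.0001 -0.0037]
 turn rad -0.0008
top [(0.54, [0.4778, -0.3259, 0.1068])] [(0.92, [0.7986, -0.0685, -0.0013]), (0.6, [0.7485, -0.2161, 0.0013])]
scene [(0.9, [0.475, -0.3223, 0.1026]), (0.73, [0.4757, -0.3274, 0.0339])] [(0.68, [0.7436, -0.2125, -0.0006]), (0.66, [0.4742, -0.3289, 0.0329]), (0.64, [0.7985, -0.0632, 0.0073]), (0.23, [0.476, -0.3262, 0.0016])]
wrist [(0.97, [0.4747, -0.3282, 0.0971])] [(0.6, [0.4766, -0.3283, 0.0312])]
t 24.6 tcp [ 0.4788 -0.3272  0.1138] grasp [ 0.4782 -0.3273  0.1325] jawyaw 80.38 x-axis [ 0.03   0.008 -1.   ] F [ 0.4 -0.1 -0.7] w 0.056 q7 97.2 q1 80.3
 delta [ 0.0003  0.0003 -0.0025]
 turn rad 0.0003
```

View pics/scene9z.png

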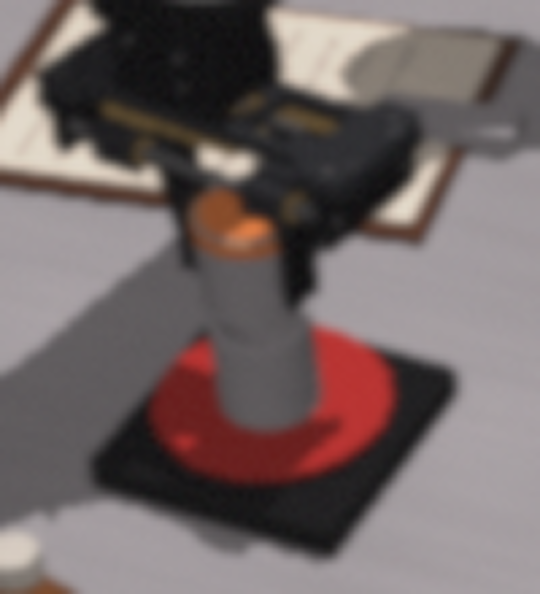

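View pics/wrist9.png

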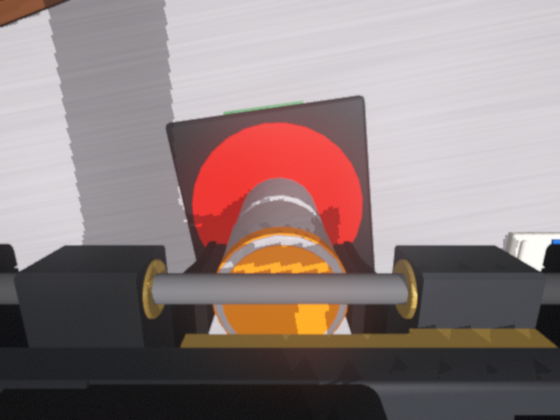

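View pics/top9z.png

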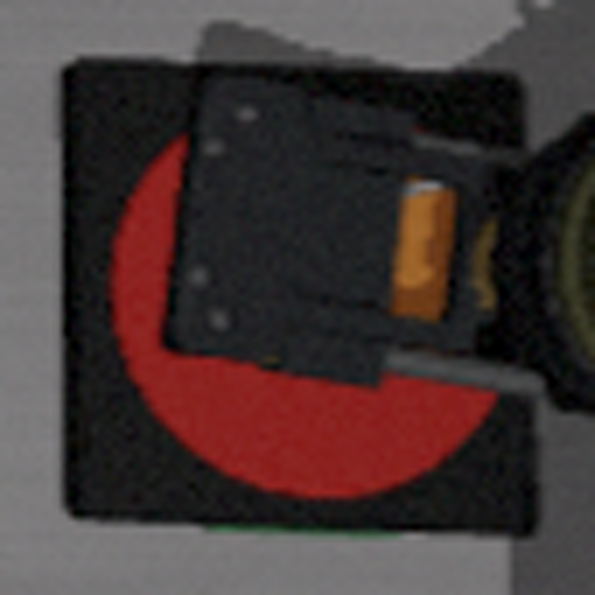

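```bash
cat > ov.py <<'E'
from h import *
def ring(name,T,im,x,y,z,r,col,s,x0,y0,R3=None):
    a=np.linspace(0,2*np.pi,60); P=[proj(name,T,np.array([x+r*np.cos(t),y+r*np.sin(t),z])) for t in a]
    cv2.polylines(im,[np.int32([( (u-x0+.5)*s*16-8,(v-y0+.5)*s*16-8) for u,v in P])],True,col,1,cv2.LINE_AA,4)
def overlay(name,f,box,s,out,rings,T=None):
    T=c2w(name,T); x0,y0,x1,y1=box; im=cv2.imread('pics/'+f+'.png')[y0:y1,x0:x1]; im=cv2.resize(im,None,fx=s,fy=s,interpolation=cv2.INTER_CUBIC)
    for x,y,z,r,c in rings: ring(name,T,im,x,y,z,r,c,s,x0,y0)
    cv2.imwrite('pics/'+out+'.png',im)
E
python3 - <<'E'
from ov import *
c=(.478,-.327); k=(.478,-.327); zc=.1325-.032
rings=[(*c,.033,.028,(0,255,255)),(*c,.088,.028,(0,255,255)),(*k,zc,.028,(255,255,0)),(*k,zc+.055,.028,(255,255,0)),(.476,-.3277,.033,.065,(255,255,255))]
overlay('scene','scene9',(150,95,230,185),8,'ov_s9',rings)
overlay('wrist','wrist9',(170,130,380,350),3,'ov_w9',rings)
E
```

```text
(no output)
```

View pics/ov_s9.png

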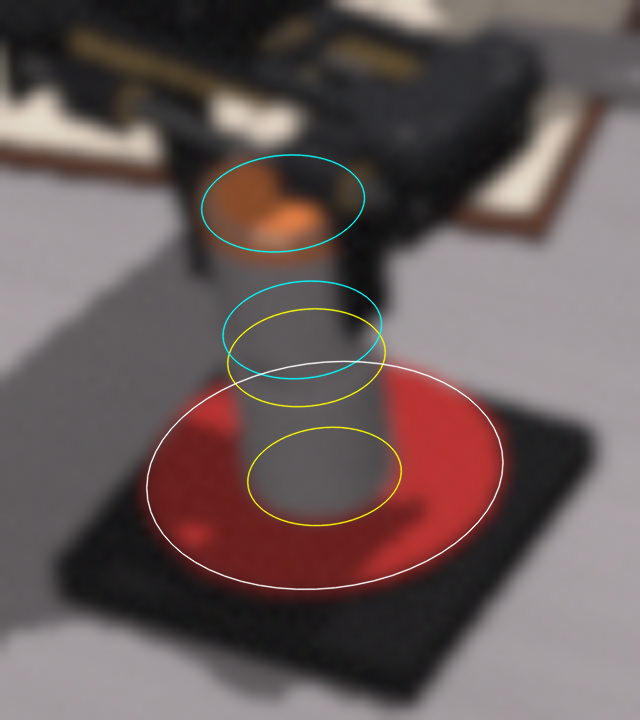

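View pics/ov_w9.png

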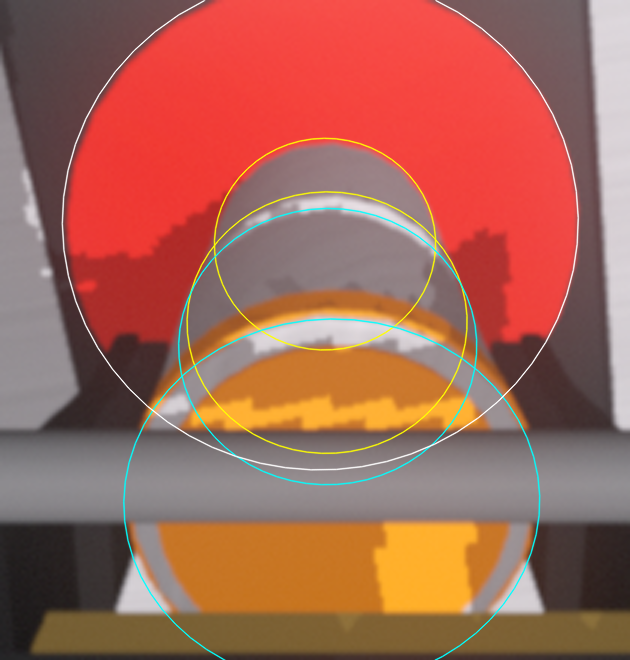

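Run:
```python
from ov import *
c=(.477,-.327)
print(c2w('scene')[:3,3])
for n,k,zc in [('a',(.478,-.327),.0965)]:
  rings=[(*c,.033,.028,(0,255,255)),(*c,.088,.028,(0,255,255)),(*k,zc,.028,(255,255,0)),(*k,zc+.055,.028,(255,255,0)),(.476,-.3277,.033,.065,(255,255,255))]
  overlay('scene','scene9',(150,95,230,185),8,'ov_s9'+n,rings)
  overlay('wrist','wrist9',(170,130,380,350),3,'ov_w9'+n,rings)
```

```text
[1.52127024 0.34734687 1.04813448]
```

View pics/ov_s9a.png

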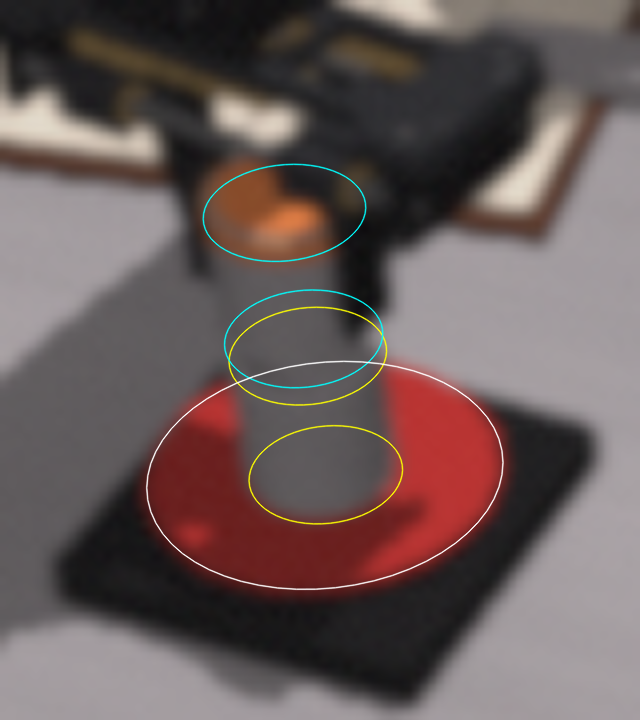

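View pics/ov_w9a.png

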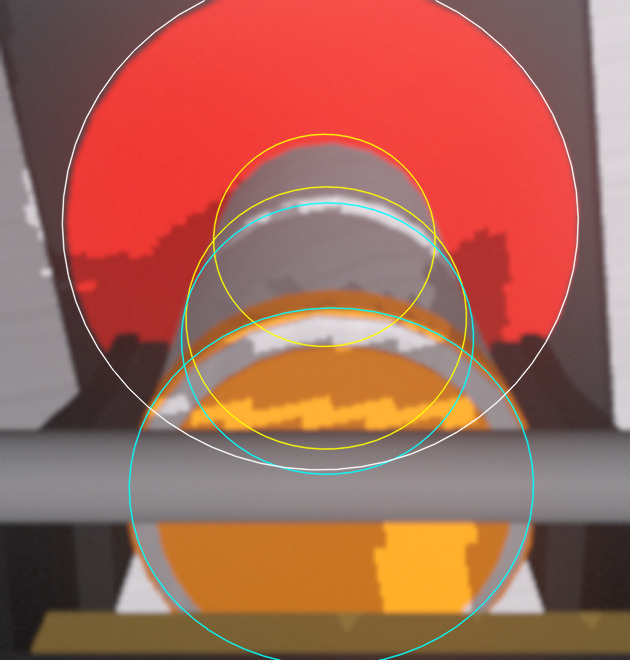

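```bash
python3 -m pendant '{"xyz":[[0,0,-0.007],[0,0,-0.002]],"turn":[0,0]}'
python3 -c "
from h import *
stat(0.4785,-0.327,0.12,80.4)"
```

```text
time_s: 24.85
tool_pos: [0.4789, -0.3272, 0.1045]
tool_rot: [23.7, 88.2, 14.1]
force: [0.4, -0.1, -1.3]
grip_width: 0.0559
t 24.85 tcp [ 0.4789 -0.3272  0.1045] grasp [ 0.4783 -0.3273  0.1232] jawyaw 80.38 x-axis [ 0.03   0.008 -1.   ] F [ 0.4 -0.1 -1.3] w 0.0559 q7 96.8 q1 79.9
 delta [ 0.0002  0.0003 -0.0032]
 turn rad 0.0003
```

Now 3 mm above the rim and aligned. One more look before lowering.

Run:
```python
from ov import *
T,_=snap('wrist','w10'); snap('scene','scene10')
c=(.4785,-.327); k=(.4783,-.3273); zc=.1232-.032
rings=[(*c,.033,.028,(0,255,255)),(*c,.088,.028,(0,255,255)),(*k,zc,.028,(255,255,0)),(*k,zc+.055,.028,(255,255,0))]
overlay('scene','scene10',(150,95,230,185),8,'ov_s10',[])
overlay('wrist','w10',(170,130,380,350),3,'ov_w10',rings)
stat()
```

```text
t 24.95 tcp [ 0.4791 -0.3272  0.1047] grasp [ 0.4785 -0.3274  0.1234] jawyaw 80.38 x-axis [ 0.031  0.008 -1.   ] F [ 0.4 -0.1 -1.4] w 0.0561 q7 96.8 q1 79.9
```

View pics/ov_w10.png

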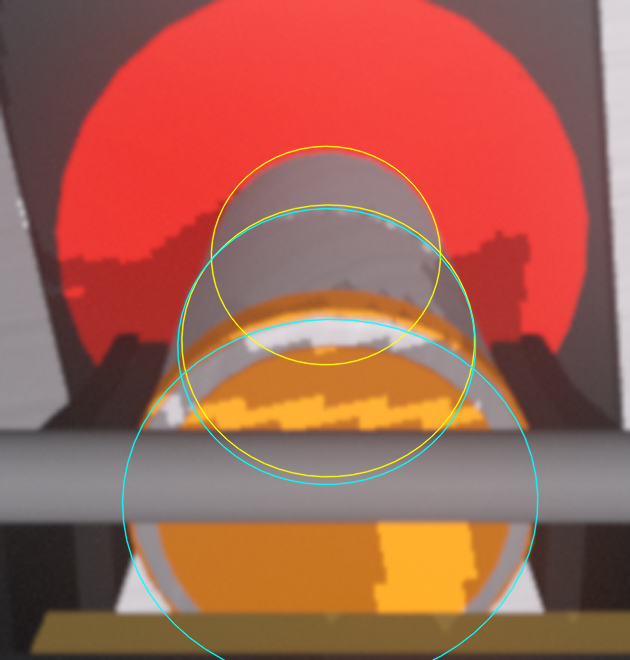

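View pics/ov_s10.png

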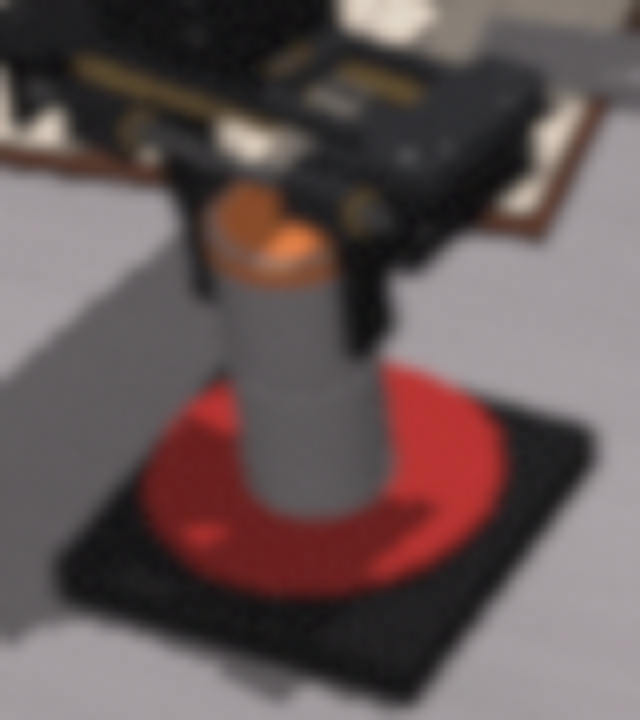

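```bash
python3 -m pendant '{"xyz":[[0.0005,0.0002,-0.004]],"turn":[0]}'
python3 -c "
from h import *
stat(0.479,-0.327,0.12,80.4)"
```

```text
time_s: 25.08
tool_pos: [0.48, -0.3272, 0.101]
tool_rot: [22.4, 88.2, 12.8]
force: [-1.3, -1.8, 10.9]
grip_width: 0.0561
t 25.07 tcp [ 0.48   -0.3272  0.101 ] grasp [ 0.4794 -0.3273  0.1197] jawyaw 80.38 x-axis [ 0.031  0.007 -0.999] F [-1.3 -1.8 10.9] w 0.0561 q7 96.6 q1 79.7
 delta [-0.0004  0.0003  0.0003]
 turn rad 0.0004
```

```bash
python3 -m pendant '{"xyz":[[-0.0005,0,0],[0,0,0]],"turn":[0,0]}' 1
python3 -c "
from h import *
stat(0.479,-0.327,0.12,80.4)"
python3 -m pendant '{"xyz":[[0,0,0.04],[0,0,0.05],[0,0.05,0.03],[-0.01,0.06,0],[-0.01,0.06,0]],"turn":[0,0,0,0,0]}' 1
python3 - <<'E'
from ov import *
for c in ['top','scene']:
    T,im=snap(c,c+'11'); print(c,find(c,T,'cover'),find(c,T,'cup'))
overlay('scene','scene11',(150,95,230,185),8,'ov_s11',[])
overlay('top','top11',(390,235,475,320),7,'ov_t11',[(.4785,-.327,.143,.028,(255,255,0))])
stat()
E
```

```text
time_s: 25.32
tool_pos: [0.4797, -0.3273, 0.101]
tool_rot: [22.2, 88.1, 12.6]
force: [0.1, -0.5, -1.2]
grip_width: 0.0689
t 25.32 tcp [ 0.4797 -0.3273  0.101 ] grasp [ 0.4791 -0.3274  0.1197] jawyaw 80.38 x-axis [ 0.032  0.007 -0.999] F [ 0.1 -0.5 -1.2] w 0.0689 q7 96.6 q1 79.8
 delta [-0.0001  0.0004  0.0003]
 turn rad 0.0004
time_s: 25.95
tool_pos: [0.4595, -0.1564, 0.2238]
tool_rot: [30.0, 87.9, 20.0]
force: [-0.3, 0.5, 2.0]
grip_width: 0.087
top [] [(0.88, [0.7485, -0.2154, -0.0004]), (0.76, [0.7985, -0.0645, 0.0013])]
scene [(0.68, [0.4775, -0.3206, 0.089])] [(0.73, [0.7473, -0.2147, 0.0013]), (0.71, [0.7987, -0.0654, 0.004]), (0.63, [0.4774, -0.3298, 0.0299])]
t 26.25 tcp [ 0.4589 -0.1595  0.2237] grasp [ 0.4583 -0.1597  0.2424] jawyaw 79.92 x-axis [ 0.034  0.011 -0.999] F [ 0.5 -0.5  0.4] w 0.0867 q7 100.7 q1 88.8
```

View pics/ov_s11.png

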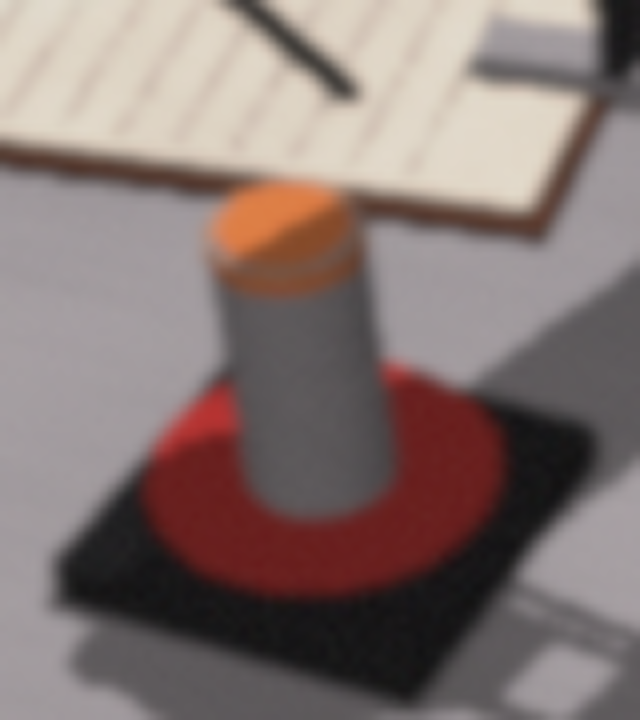

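View pics/ov_t11.png

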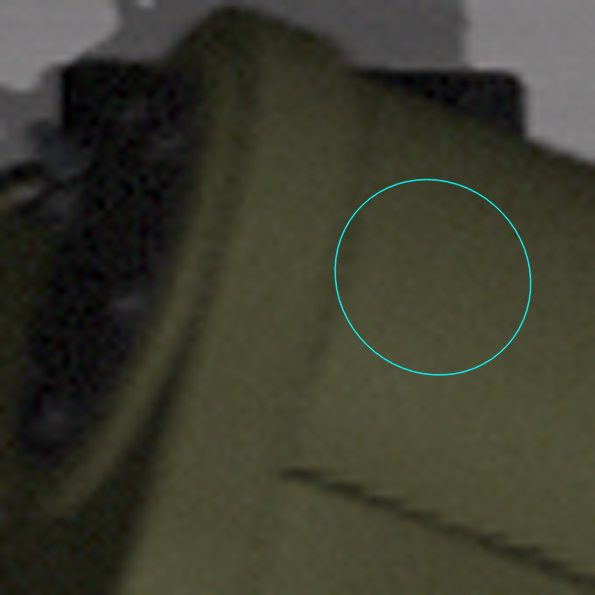

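```bash
python3 -m pendant '{"xyz":[[0.015,0.043,-0.005],[0.015,0.043,-0.005],[0.01,0.043,-0.005],[0,0.043,-0.005],[0,0.043,-0.005],[0,0.043,-0.005],[0,0.043,-0.005],[-0.005,0.043,-0.005],[-0.008,0.043,-0.005],[-0.01,0.043,-0.005]],"turn":[-0.157,-0.157,-0.157,-0.157,-0.157,-0.157,-0.157,-0.157,-0.157,-0.157]}' 1
python3 - <<'E'
from h import *
stat(.478,.271,.057,-9.6)
T,im=snap('wrist','w12'); print(find('wrist',T,'tin_green'),find('wrist',T,'tin_blue'))
T,im=snap('scene','s12'); print(find('scene',T,'tin_green'),find('scene',T,'tin_blue'))
E
```

```text
time_s: 27.5
tool_pos: [0.4798, 0.2474, 0.1687]
tool_rot: [60.8, 88.8, -40.3]
force: [0.6, 0.8, 0.4]
grip_width: 0.0868
t 27.5 tcp [0.4798 0.2474 0.1687] grasp [0.4795 0.2476 0.1874] jawyaw -11.1 x-axis [ 0.016 -0.013 -1.   ] F [0.6 0.8 0.4] w 0.0868 q7 -54.9 q1 27.1
 delta [-0.0015  0.0234 -0.1304]
 turn rad 0.0262
[(0.77, [0.4787, 0.2738, 0.0151])] [(0.96, [0.4805, 0.3746, 0.0151]), (0.43, [0.4816, 0.2727, 0.0134])]
[(0.84, [0.472, 0.2719, 0.0142])] [(0.85, [0.4752, 0.3745, 0.0136]), (0.73, [0.468, 0.3151, 0.0034])]
```

View pics/w12.png

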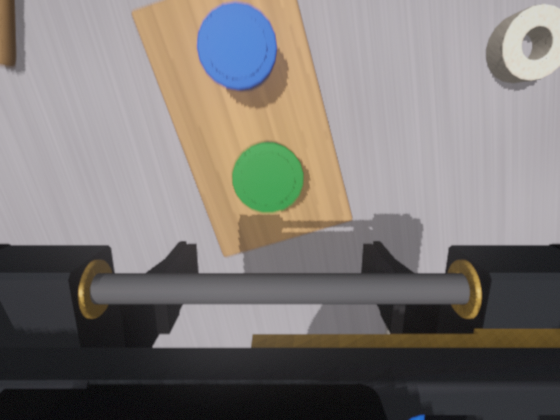

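```bash
python3 -m pendant '{"xyz":[[-0.002,0.022,-0.04],[0,0,-0.04],[0,0,-0.03]],"turn":[0.026,0,0]}' 1
python3 -c "
from h import *
stat(.478,.272,.056,-9.6)"
```

```text
time_s: 28.18
tool_pos: [0.485, 0.2614, 0.0584]
tool_rot: [68.8, 88.5, -31.2]
force: [1.2, 0.9, 0.4]
grip_width: 0.087
t 28.18 tcp [0.485  0.2614 0.0584] grasp [0.4846 0.2617 0.0771] jawyaw -9.96 x-axis [ 0.023 -0.014 -1.   ] F [1.2 0.9 0.4] w 0.087 q7 -62.3 q1 18.9
 delta [-0.0066  0.0103 -0.0211]
 turn rad 0.0062
```

```bash
python3 -m pendant '{"xyz":[[-0.007,0.01,-0.012],[0,0.001,-0.009]],"turn":[0.006,0]}' 1
python3 -c "
from h import *
stat(.478,.272,.056,-9.6)"
python3 -m pendant '{"xyz":[[0,0,0],[0,0,-0.001],[0,0,-0.001],[0,0,-0.001],[0,0,0]],"turn":[0,0,0,0,0]}' 0 25
python3 -c "
from h import *
stat(.478,.272,.056,-9.6)"
```

```text
time_s: 28.42
tool_pos: [0.4785, 0.2696, 0.0352]
tool_rot: [63.5, 88.6, -36.4]
force: [0.4, 0.4, 0.3]
grip_width: 0.0867
t 28.43 tcp [0.4785 0.2696 0.0352] grasp [0.4781 0.2698 0.0539] jawyaw -9.89 x-axis [ 0.02  -0.015 -1.   ] F [0.4 0.4 0.3] w 0.0867 q7 -64.6 q1 16.6
 delta [-0.0001  0.0022  0.0021]
 turn rad 0.0051
time_s: 29.05
tool_pos: [0.4797, 0.2698, 0.0349]
tool_rot: [67.0, 88.5, -33.0]
force: [0.2, 0.1, -2.1]
grip_width: 0.0586
t 29.05 tcp [0.4797 0.2698 0.0349] grasp [0.4793 0.2701 0.0536] jawyaw -9.96 x-axis [ 0.022 -0.014 -1.   ] F [ 0.2  0.1 -2.1] w 0.0586 q7 -64.8 q1 16.5
 delta [-0.0013  0.0019  0.0024]
 turn rad 0.0062
```

```bash
python3 -m pendant '{"xyz":[[0,0,0.03],[0,0,0.05],[0.018,-0.028,0.02],[0.028,-0.043,0],[0.028,-0.043,0],[0.028,-0.043,0],[0.028,-0.043,0],[0.028,-0.043,-0.02],[0.01,-0.015,-0.02]],"turn":[0,0,0,0,0,0,0,0,0]}'
python3 - <<'E'
from ov import *
stat(.641,.019,.0516,-9.6)
for c in ['top','scene','wrist']:
    T,im=snap(c,c+'13'); print(c,find(c,T,'tin_green'),find(c,T,'mat_green'))
stat(.641,.019,.0516,-9.6)
E
```

```text
time_s: 30.18
tool_pos: [0.6522, 0.0012, 0.0962]
tool_rot: [66.7, 88.0, -33.0]
force: [-0.4, 0.6, -2.3]
grip_width: 0.0591
t 30.18 tcp [0.6522 0.0012 0.0962] grasp [0.6517 0.0015 0.1148] jawyaw -9.68 x-axis [ 0.029 -0.019 -0.999] F [-0.4  0.6 -2.3] w 0.0591 q7 -32.9 q1 37.6
 delta [-0.0107  0.0175 -0.0632]
 turn rad 0.0015
top [] []
scene [(0.74, [0.6437, 0.009, 0.0737])] [(0.96, [0.6355, 0.0216, 0.0128])]
wrist [(0.8, [0.6537, 0.0119, 0.0747])] [(0.77, [0.6385, 0.0226, 0.0059])]
t 30.62 tcp [0.6507 0.0088 0.099 ] grasp [0.6501 0.0091 0.1177] jawyaw -9.17 x-axis [ 0.031 -0.017 -0.999] F [ 0.5 -0.5 -2.4] w 0.0589 q7 -33.0 q1 37.4
 delta [-0.0091  0.0099 -0.0661]
 turn rad -0.0075
```

View pics/wrist13.png

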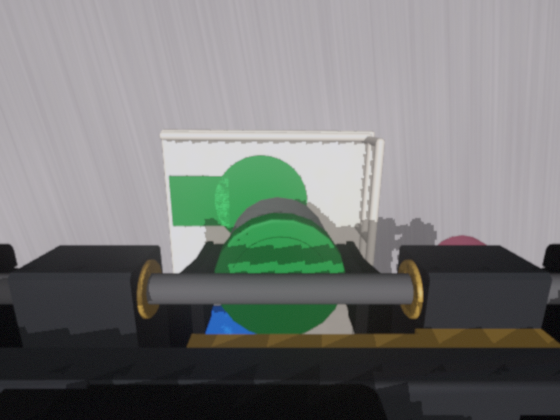

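```bash
python3 -m pendant '{"xyz":[[-0.01,0.009,-0.03],[-0.001,0,-0.02],[0,0,0]],"turn":[-0.007,0,0]}'
python3 -c "
from h import *
stat(.641,.0195,.0516,-9.6)"
```

```text
time_s: 31.0
tool_pos: [0.6406, 0.0191, 0.05]
tool_rot: [72.1, 87.7, -27.3]
force: [-0.0, 0.2, -2.4]
grip_width: 0.0592
t 31.0 tcp [0.6406 0.0191 0.05  ] grasp [0.64   0.0194 0.0687] jawyaw -9.44 x-axis [ 0.035 -0.018 -0.999] F [-0.   0.2 -2.4] w 0.0592 q7 -36.1 q1 36.0
 delta [ 0.001   0.0001 -0.0171]
 turn rad -0.0028
```

Run:
```python
from ov import *
g=pose(); 
for c in ['scene','wrist']:
    T,im=snap(c,c+'14'); print(c,find(c,T,'tin_green'),find(c,T,'mat_green'))
stat(.641,.0195,.0516,-9.6)
k=(.640,.0205); z=.0687-.0416
rings=[(*k,z,.028,(0,255,255)),(*k,z+.05,.03,(0,255,255)),(.641,.021,.010,.036,(255,255,255))]
overlay('wrist','wrist14',(150,120,420,350),2.8,'ov_w14',rings)
```

```text
scene [(0.81, [0.6369, 0.0234, 0.0274]), (0.37, [0.4683, 0.3175, -0.0018])] [(0.83, [0.6355, 0.0218, 0.0096]), (0.56, [0.7047, -0.3355, 0.0033])]
wrist [(0.79, [0.6439, 0.0262, 0.0306])] []
t 31.3 tcp [0.6423 0.0194 0.0522] grasp [0.6415 0.0197 0.0708] jawyaw -9.5 x-axis [ 0.039 -0.018 -0.999] F [-0.6 -0.5 -1.5] w 0.059 q7 -36.1 q1 36.0
 delta [-0.0005 -0.0002 -0.0192]
 turn rad -0.0018
```

View pics/ov_w14.png

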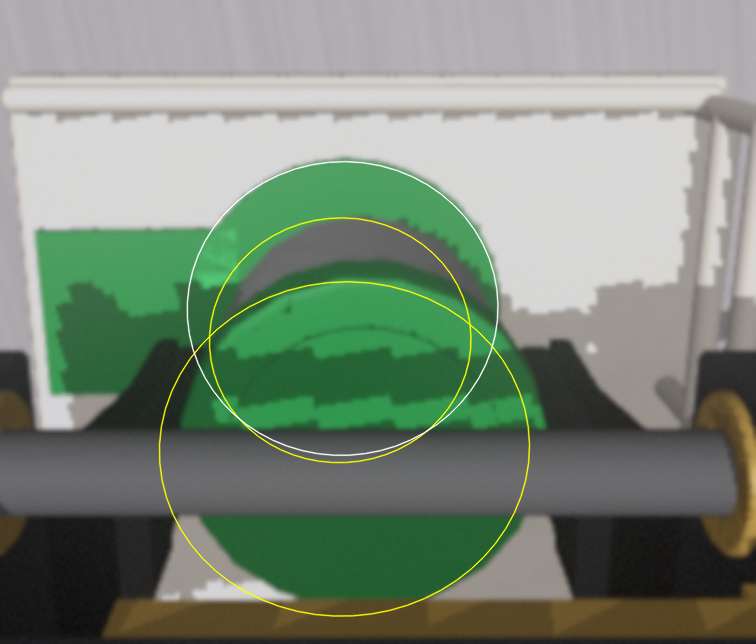

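```bash
python3 -m pendant '{"xyz":[[-0.003,0.002,-0.012],[0,0,-0.006]],"turn":[0,0]}'
python3 -c "
from h import *
stat(.6395,.0215,.0516,-9.6)"
```

```text
time_s: 31.55
tool_pos: [0.6398, 0.0213, 0.0341]
tool_rot: [76.0, 87.5, -23.6]
force: [-0.0, -0.6, -2.4]
grip_width: 0.0586
t 31.55 tcp [0.6398 0.0213 0.0341] grasp [0.639  0.0216 0.0527] jawyaw -9.53 x-axis [ 0.041 -0.018 -0.999] F [-0.  -0.6 -2.4] w 0.0586 q7 -37.1 q1 35.5
 delta [ 0.0005 -0.0001 -0.0011]
 turn rad -0.0013
```

```bash
python3 -m pendant '{"xyz":[[0,0,-0.004]],"turn":[0]}'
python3 - <<'E'
from ov import *
stat(.6395,.0215,.0516,-9.6)
E
```

```text
time_s: 31.68
tool_pos: [0.6407, 0.0212, 0.0323]
tool_rot: [75.1, 87.4, -24.4]
force: [-5.4, -3.2, 20.7]
grip_width: 0.059
t 31.68 tcp [0.6407 0.0212 0.0323] grasp [0.64   0.0215 0.051 ] jawyaw -9.54 x-axis [ 0.042 -0.019 -0.999] F [-5.4 -3.2 20.7] w 0.059 q7 -37.3 q1 35.4
 delta [-0.0005 -0.      0.0006]
 turn rad -0.001
```

```bash
python3 -m pendant '{"xyz":[[0,0,0],[0,0,0],[0,0,0.04],[0,0,0.05],[-0.02,0.04,0.03]],"turn":[0,0,0,0,0]}' 1
python3 - <<'E'
from ov import *
stat(.475,.373,.15,-9.6)
for c in ['top','scene','wrist']:
    T,im=snap(c,c+'15'); print(c,find(c,T,'tin_green'),find(c,T,'tin_blue'))
rings=[(.641,.021,.060,.030,(0,255,255)),(.641,.021,.010,.036,(255,255,255))]
overlay('wrist','wrist15',(150,120,420,350),2.8,'ov_w15',rings)
overlay('scene','scene15',(200,170,330,270),6,'ov_s15',rings)
E
```

```text
time_s: 32.3
tool_pos: [0.621, 0.0569, 0.1522]
tool_rot: [73.0, 87.5, -26.9]
force: [0.3, 0.5, -0.4]
grip_width: 0.0862
t 32.3 tcp [0.621  0.0569 0.1522] grasp [0.6203 0.0572 0.1709] jawyaw -9.96 x-axis [ 0.039 -0.02  -0.999] F [ 0.3  0.5 -0.4] w 0.0862 q7 -36.3 q1 37.1
 delta [-0.1453  0.3158 -0.0209]
 turn rad 0.0063
top [(0.64, [0.4721, -0.3262, 0.0385])] [(0.68, [0.4735, 0.3717, 0.0127])]
scene [(0.81, [0.6346, 0.0216, 0.0135])] [(0.55, [0.4732, 0.37, 0.015])]
wrist [(0.57, [0.6427, 0.0266, 0.0107])] []
```

View pics/ov_w15.png

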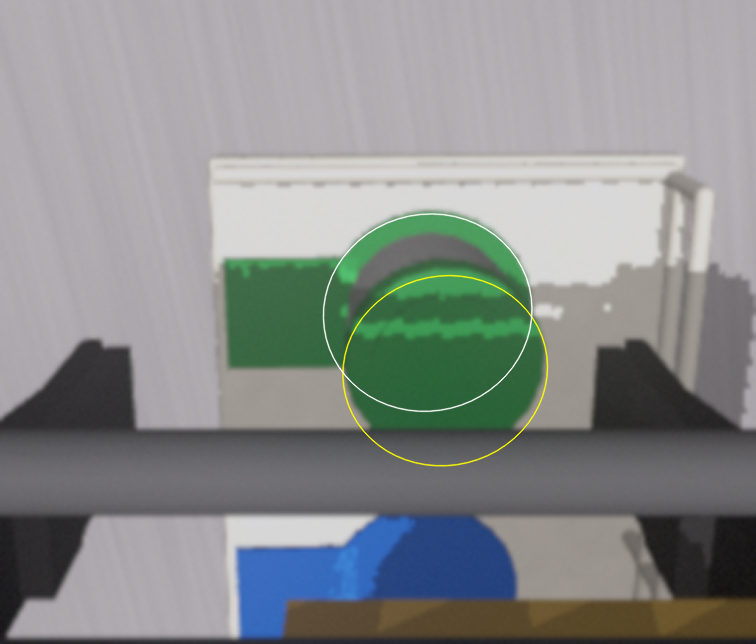

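View pics/ov_s15.png

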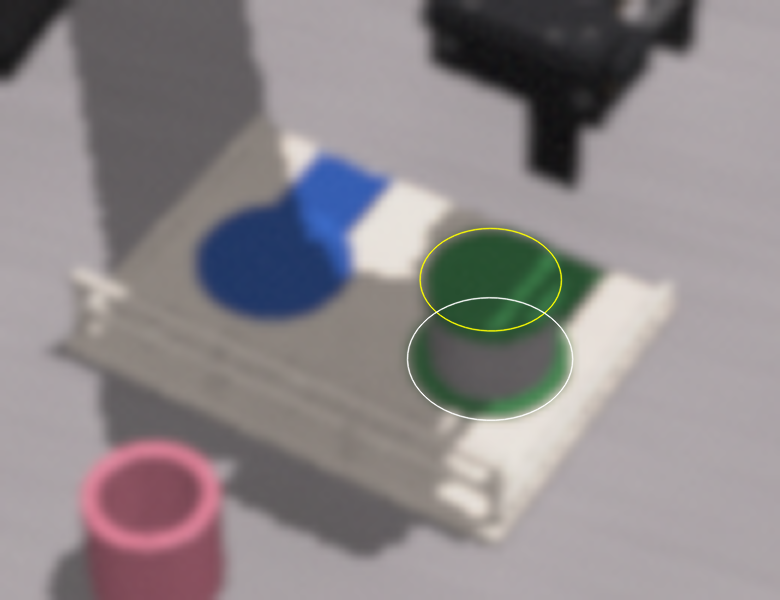

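```bash
python3 -m pendant '{"xyz":[[-0.025,0.052,0],[-0.025,0.052,0],[-0.025,0.052,0],[-0.025,0.052,0],[-0.025,0.052,0],[-0.02,0.045,-0.02],[0,0.01,-0.02]],"turn":[0,0,0,0,0,0,0]}' 1
python3 - <<'E'
from h import *
T,im=snap('wrist','w16'); print(find('wrist',T,'tin_blue'))
stat(.475,.372,.057,-9.6)
E
```

```text
time_s: 33.62
tool_pos: [0.4711, 0.3761, 0.1053]
tool_rot: [73.3, 88.0, -27.2]
force: [0.2, -0.7, -0.3]
grip_width: 0.087
[(0.81, [0.4778, 0.3716, 0.0147])]
t 33.73 tcp [0.4721 0.3726 0.1034] grasp [0.4715 0.373  0.1221] jawyaw -10.67 x-axis [ 0.028 -0.02  -0.999] F [-0.9 -1.   0.3] w 0.0873 q7 -73.0 q1 5.1
 delta [ 0.0035 -0.001  -0.0651]
 turn rad 0.0186
```

View pics/w16.png

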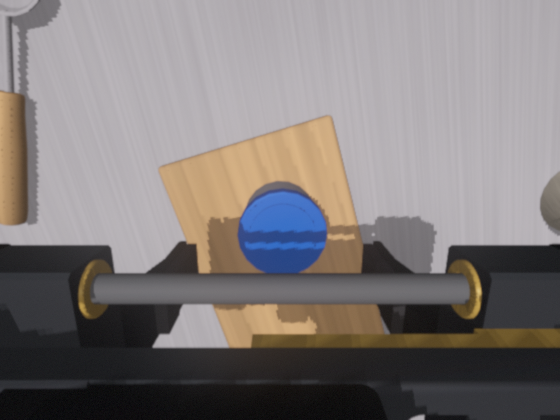

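```bash
python3 -m pendant '{"xyz":[[0.003,-0.001,-0.033],[0,0,-0.028],[0,0,-0.004]],"turn":[0.019,0,0]}' 1
python3 -c "
from h import *
stat(.475,.372,.055,-9.6)"
```

```text
time_s: 34.1
tool_pos: [0.479, 0.368, 0.0377]
tool_rot: [65.3, 87.9, -34.6]
force: [0.5, -0.4, 1.0]
grip_width: 0.0872
t 34.1 tcp [0.479  0.368  0.0377] grasp [0.4785 0.3684 0.0564] jawyaw -9.91 x-axis [ 0.03  -0.02  -0.999] F [ 0.5 -0.4  1. ] w 0.0872 q7 -74.6 q1 3.1
 delta [-0.0035  0.0036 -0.0014]
 turn rad 0.0054
```

```bash
python3 -m pendant '{"xyz":[[-0.003,0.004,-0.003],[0,0,-0.001],[0,0,-0.001],[0,0,-0.001],[0,0,0]],"turn":[0.005,0,0,0,0]}' 0 25
python3 -c "
from h import *
stat(.475,.372,.055,-9.6)"
```

```text
time_s: 34.72
tool_pos: [0.4771, 0.3726, 0.0352]
tool_rot: [69.3, 87.9, -30.4]
force: [0.1, 0.0, -2.1]
grip_width: 0.0591
t 34.73 tcp [0.4771 0.3726 0.0352] grasp [0.4765 0.3729 0.0539] jawyaw -9.74 x-axis [ 0.032 -0.019 -0.999] F [ 0.1  0.  -2.1] w 0.0591 q7 -75.0 q1 2.6
 delta [-0.0015 -0.0009  0.0011]
 turn rad 0.0024
```

```bash
python3 -m pendant '{"xyz":[[0,0,0.03],[0,0,0.05],[0.01,-0.03,0.03],[0.017,-0.054,0],[0.017,-0.054,0],[0.017,-0.054,0],[0.017,-0.054,0],[0.017,-0.054,0],[0.017,-0.054,0],[0.017,-0.054,0]],"turn":[0,0,0,0,0,0,0,0,0,0]}'
python3 -c "
from h import *
stat(.6234,-.0894,.0519,-9.6)"
```

```text
time_s: 35.98
tool_pos: [0.6068, -0.0477, 0.1449]
tool_rot: [66.6, 87.6, -32.5]
force: [0.9, 0.5, -2.8]
grip_width: 0.0589
t 35.98 tcp [ 0.6068 -0.0477  0.1449] grasp [ 0.6061 -0.0473  0.1636] jawyaw -9.11 x-axis [ 0.036 -0.023 -0.999] F [ 0.9  0.5 -2.8] w 0.0589 q7 -25.2 q1 48.3
 delta [ 0.0173 -0.0421 -0.1117]
 turn rad -0.0085
```

```bash
python3 -m pendant '{"xyz":[[0.01,-0.03,-0.01],[0.006,-0.01,-0.03],[0,0,-0.03],[0,0,0]],"turn":[-0.008,0,0,0]}'
python3 -c "
from h import *
stat(.6234,-.0894,.0519,-9.6)"
```

```text
time_s: 36.48
tool_pos: [0.6227, -0.0972, 0.0693]
tool_rot: [62.6, 87.6, -37.6]
force: [0.3, 1.4, -3.0]
grip_width: 0.059
t 36.48 tcp [ 0.6227 -0.0972  0.0693] grasp [ 0.622  -0.0967  0.088 ] jawyaw -10.2 x-axis [ 0.033 -0.025 -0.999] F [ 0.3  1.4 -3. ] w 0.059 q7 -25.1 q1 47.7
 delta [ 0.0014  0.0073 -0.0361]
 turn rad 0.0104
```

```bash
python3 -m pendant '{"xyz":[[0,0.008,-0.02],[0,0,0]],"turn":[0.01,0]}'
python3 - <<'E'
from ov import *
for c in ['wrist']:
    T,im=snap(c,c+'17'); print(c,find(c,T,'tin_blue'))
stat(.6234,-.0894,.0519,-9.6)
g=pose(); p=g[:3,3]-g[:3,0]*.0187
k=p[:2]; z=p[2]-.0419
rings=[(*k,z,.028,(0,255,255)),(*k,z+.05,.03,(0,255,255)),(.6234,-.0894,.010,.036,(255,255,255))]
overlay('wrist','wrist17',(150,120,420,350),2.8,'ov_w17',rings)
E
```

```text
time_s: 36.72
tool_pos: [0.6232, -0.0868, 0.0492]
tool_rot: [64.5, 87.6, -35.0]
force: [-0.3, -0.7, -2.2]
grip_width: 0.059
wrist [(0.78, [0.6252, -0.0831, 0.026])]
t 36.83 tcp [ 0.6253 -0.0879  0.0514] grasp [ 0.6246 -0.0875  0.0701] jawyaw -9.53 x-axis [ 0.039 -0.025 -0.999] F [ 0.   0.6 -2.6] w 0.0588 q7 -26.2 q1 46.4
 delta [-0.0012 -0.0019 -0.0182]
 turn rad -0.0011
```

View pics/ov_w17.png

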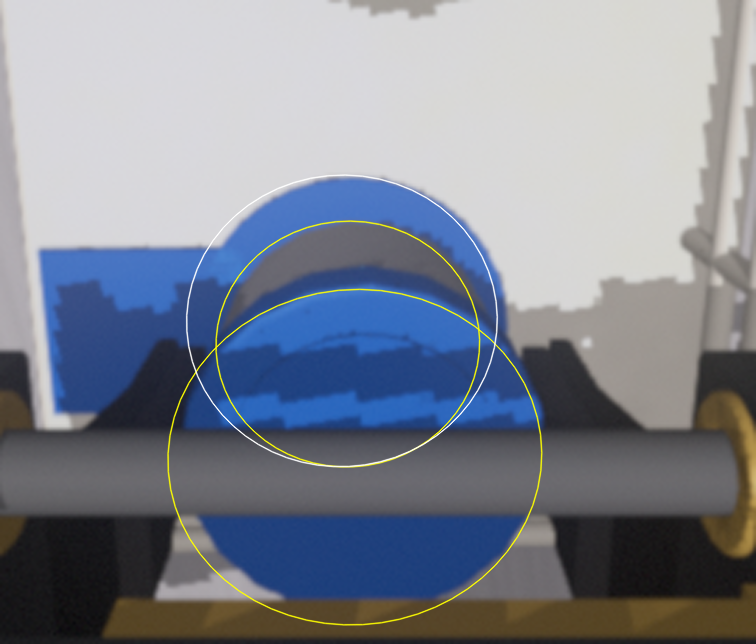

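```bash
python3 -m pendant '{"xyz":[[-0.004,-0.002,-0.012],[0,0,-0.005]],"turn":[0,0]}'
python3 - <<'E'
from ov import *
for c in ['wrist']:
    T,im=snap(c,c+'18')
stat(.622,-.0894,.0519,-9.6)
g=pose(); p=g[:3,3]-g[:3,0]*.0187
k=p[:2]+[.002,0]; z=p[2]-.0419
rings=[(*k,z,.028,(0,255,255)),(*k,z+.05,.03,(0,255,255)),(.624,-.0894,.010,.036,(255,255,255))]
overlay('wrist','wrist18',(150,120,420,350),2.8,'ov_w18',rings)
E
```

```text
time_s: 37.08
tool_pos: [0.6222, -0.0904, 0.0352]
tool_rot: [66.9, 87.2, -32.7]
force: [-0.8, 0.1, -3.5]
grip_width: 0.0588
t 37.12 tcp [ 0.6225 -0.0902  0.0351] grasp [ 0.6217 -0.0897  0.0537] jawyaw -9.53 x-axis [ 0.042 -0.026 -0.999] F [-0.8 -0.1 -3.1] w 0.0589 q7 -26.8 q1 46.3
 delta [ 0.0003  0.0003 -0.0018]
 turn rad -0.0012
```

View pics/ov_w18.png

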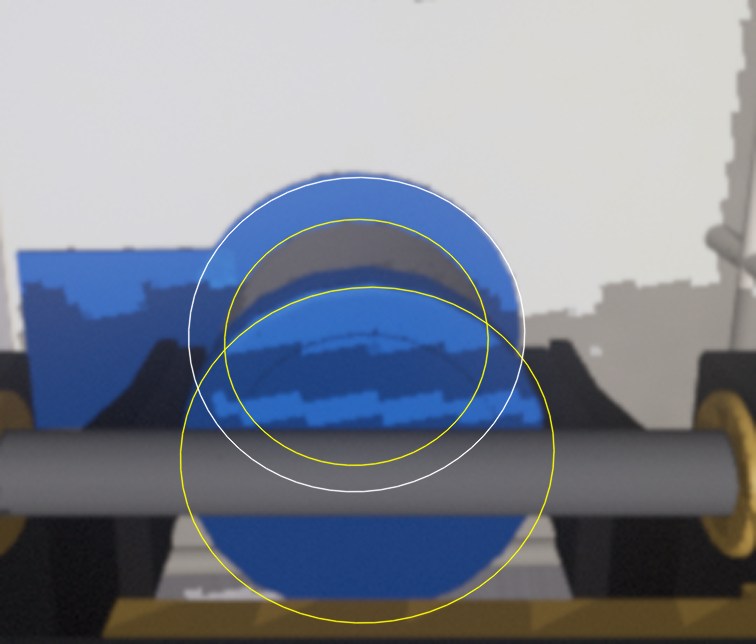

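```bash
python3 -m pendant '{"xyz":[[0,0.002,-0.001],[0,0,-0.003]],"turn":[0,0]}'
python3 -c "
from h import *
stat(.622,-.0877,.0519,-9.6)"
```

```text
time_s: 37.38
tool_pos: [0.623, -0.0883, 0.033]
tool_rot: [66.6, 87.1, -33.0]
force: [-7.5, -0.5, 20.7]
grip_width: 0.0587
t 37.38 tcp [ 0.623  -0.0883  0.033 ] grasp [ 0.6222 -0.0878  0.0517] jawyaw -9.57 x-axis [ 0.042 -0.027 -0.999] F [-7.5 -0.5 20.7] w 0.0587 q7 -27.2 q1 46.0
 delta [-0.0002  0.0001  0.0002]
 turn rad -0.0005
```

```bash
python3 -m pendant '{"xyz":[[0,0,0],[0,0,0],[0,0,0.04],[0,0,0.05],[-0.05,0.02,0.05],[-0.06,0.04,0],[-0.03,0.06,0],[0,0.06,0]],"turn":[0,0,0,0,0,0,0,0]}' 1
python3 - <<'E'
from ov import *
stat()
for c in ['top','scene','wrist']:
    T,im=snap(c,c+'19')
    for n in ['tin_green','tin_blue','cup','cover']: print(c,n,find(c,T,n))
rings=[(.641,.021,.060,.030,(0,255,255)),(.641,.021,.010,.036,(255,255,255)),(.6234,-.0894,.060,.030,(0,255,255)),(.6234,-.0894,.010,.036,(255,255,255)),(.478,-.327,.088,.028,(0,255,255)),(.478,-.327,.143,.028,(0,255,0)),(.476,-.3277,.033,.065,(255,255,255))]
overlay('top','top19',(250,160,475,320),3.5,'ov_t19',rings)
overlay('scene','scene19',(200,170,330,270),6,'ov_s19',rings)
E
```

```text
time_s: 38.38
tool_pos: [0.5, 0.0791, 0.1706]
tool_rot: [68.2, 86.5, -32.1]
force: [2.0, -0.6, -0.8]
grip_width: 0.0867
t 38.38 tcp [0.5    0.0791 0.1706] grasp [0.4991 0.0797 0.1893] jawyaw -10.26 x-axis [ 0.052 -0.033 -0.998] F [ 2.  -0.6 -0.8] w 0.0867 q7 -30.8 q1 55.1
top tin_green [(0.91, [0.6401, 0.0224, 0.0104]), (0.58, [0.4791, -0.3309, -0.0018])]
top tin_blue [(0.79, [0.621, -0.0912, 0.0089])]
top cup [(0.93, [0.7972, -0.066, -0.0016]), (0.68, [0.4744, -0.3252, 0.0367]), (0.56, [0.7474, -0.2174, 0.0004])]
top cover [(0.9, [0.4773, -0.3287, 0.0907])]
scene tin_green [(0.97, [0.6337, 0.0219, 0.0129])]
scene tin_blue [(0.67, [0.6216, -0.0858, 0.0124])]
scene cup [(0.85, [0.7982, -0.0656, 0.0056]), (0.78, [0.4775, -0.3308, 0.0325]), (0.61, [0.7488, -0.2136, -0.0008])]
scene cover [(0.81, [0.4763, -0.3242, 0.0917])]
wrist tin_green [(0.91, [0.6432, 0.0257, 0.0087])]
wrist tin_blue []
wrist cup []
wrist cover []
```

View pics/ov_t19.png

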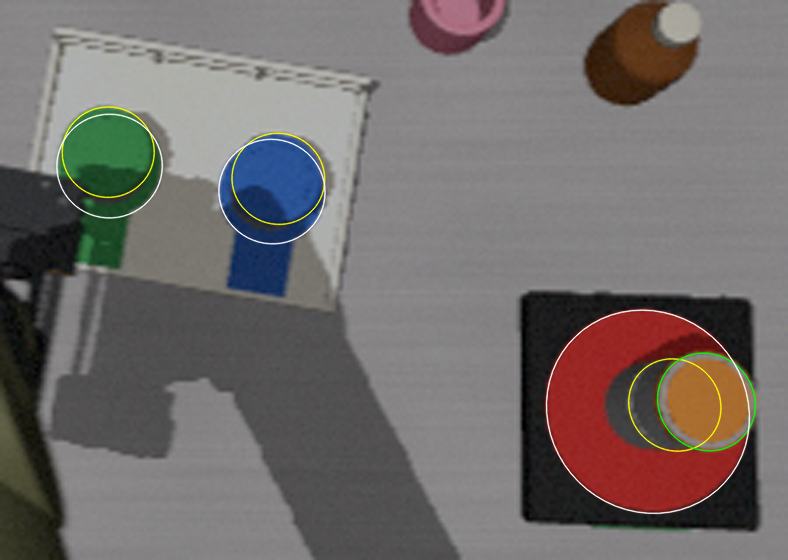

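View pics/ov_s19.png

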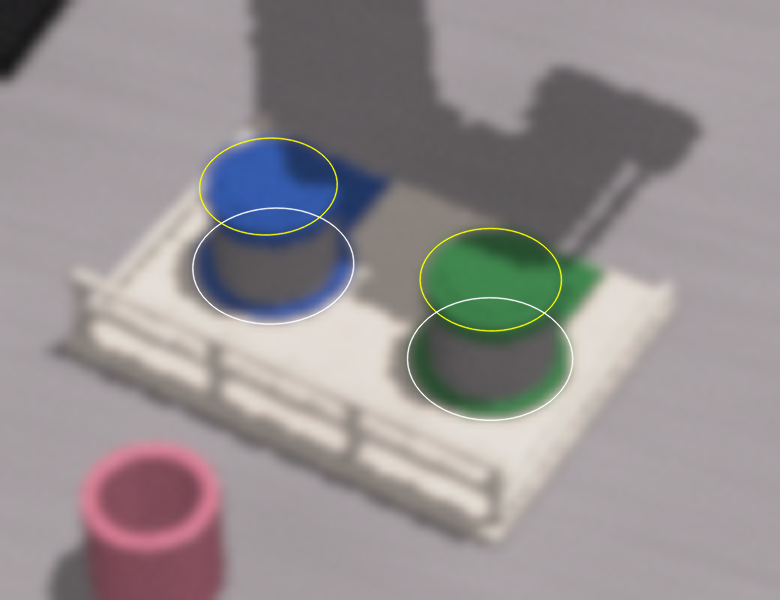

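View pics/scene19.png

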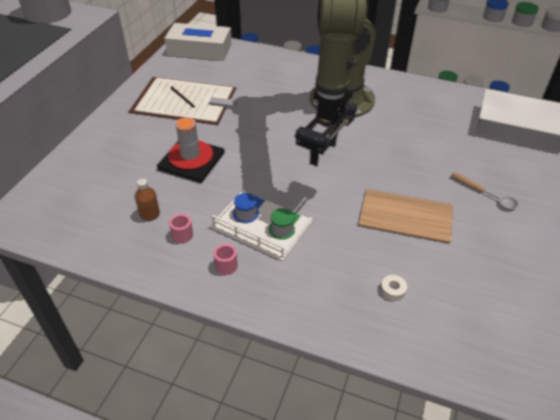

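The top view shows both lids concentric with their own mats, and the foot of the stack matches the ring predicted for rim on rim. Nothing is being touched, so I'm handing in.

```bash
python3 -m pendant '{"xyz":[[0,0,0],[0,0,0],[0,0,0]],"turn":[0,0,0]}'; python3 -c "
from h import *
stat(); print(sign_off())"
```

```text
time_s: 39.5
tool_pos: [0.5011, 0.0794, 0.1699]
tool_rot: [72.9, 86.8, -27.2]
force: [0.4, 0.8, -0.5]
grip_width: 0.087
t 39.5 tcp [0.5011 0.0794 0.1699] grasp [0.5002 0.0799 0.1885] jawyaw -10.09 x-axis [ 0.049 -0.025 -0.998] F [ 0.4  0.8 -0.5] w 0.087 q7 -30.5 q1 55.0
the job is handed in; nothing more can be done
None
```

The job is done and handed in at about 39.5 s, with the arm clear of everything. I did it in the order asked:
- Both tins went onto the board.
- The steel cup went onto the red pan.
- The orange-footed cup went on it, mouth down.
- The tins then went back to the tray. They had been on each other's mats, so I swapped them.

**Last checks:**
- **Tins:** in the last top and scene pictures each lid lies within about 2 mm of the middle of its own mat.
- **Stack:** it stands straight with no step at the joint. The cover met the cup within 1 mm of the height expected for rim on rim. The cup is about 2 to 3 mm from the pan centre.
- **Bottle and pink cups:** I never went near them; they show where they stood at the start.

**Disagreements:**
- The networks differed from each other by up to 7 mm (for example, the green tin's x was 0.634 in the scene camera and 0.643 in the wrist camera). I relied on fits to the top and wrist pictures instead.
- The tool tilt crept to about 3° over the run. Each object was set down at 2.5° or less and looked upright after release.
- The highest contact force I read was about 25 N, on setting things down.

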